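# Draw the specimen tray forward from the deep shelf with the pull hook

### The arm

A 6-joint arm with a two-finger parallel gripper is mounted at the origin on the work surface. World frame = base frame: x ahead of the robot, y to its left, z up, the work surface at z = 0. Lengths are in mm, angles in degrees, forces in N, time in s.
With the tool pointing down it reaches from about 375 to 750 mm from the base axis. Payload 9 kg.
Tool frame: the origin (TCP) lies midway between the tips of the shut fingers; the grasp point (between the pads) lies 19 mm behind it; x points along the fingers, y is the direction in which the jaws open and shut, and the axes are right-handed (so a half turn about x gives the same grasp; the last joint's range is limited). The gripper opens to 85 mm and grips with 20 to 120 N. Pads are 22 mm wide; open, the fingers measure 114 mm over their backs; the gripper's body (76 mm by 85 mm) begins 54 mm behind the grasp point. The pads swing forward as they close: fully open they stand 13 mm farther back than shut.
Start: joints at [-80.942, 5.964, 5.575, 89.605, 0, 77.527], TCP at [220.222, -558.157, 231.331] pointing down, gripper open.
Joint ranges: [-171.21, 171.21], [-48.23, 106.86], [-62.78, 66.21], [-105.2, 120.99], [-86.42, 89.51], [-180, 180]. Speed limits (degrees/s): [127.2, 127.2, 147.25, 180, 180, 180].

### API

Orientations are given as a 3x3 rotation matrix whose columns are the frame's x, y, z axes.
In Python, from cell import arm, viewer, order gives the robot as it stands.
- The arm moves only by the tool carry_out, never from a script. Its argument "motion" is a list that holds one entry, the list of rows, each a list of 6 numbers: the shift along the tool's x, y, z in m, then the turn, a rotation vector about the tool's x, y, z in rad. A call has exactly 10 rows; each row shifts and turns the commanded pose from where the row before left it, along the tool's axes as they then stand; what a row does not reach is not made up. A row lasts 1/8 s, in which the tool goes at most 62.5 mm and 10.7 degrees, less where a joint would pass 70% of its speed; a pose out of reach is approached as far as the arm can. A call is refused whole if a number of a shift passes 0.0625 or a number of a turn 0.188, either way. A call with a gripper value outside its range is refused whole. "hand" is the closure, from 0 (fully open) to 1 (shut), set as the call begins (left out, the last holds). The fingers move at their own pace and stop on an object; "squeeze" is the grip in N (left out, the last holds). Time passes only in rows, so rows that do not move let the fingers close, or fill a call up. It gives the time, the measured TCP pose, the force and the opening at its end, in the units of the state.
- arm.get_obs(): the state, without advancing time (a new reading comes with each control period).
- viewer.grab_frame(name): name is "scene" or "top" or "wrist"; returns a dict with "frame" (420x560x3 uint8, blue, green, red), "fovy" (degrees; the focal length in pixels is half the picture's height over the tangent of half this angle, whatever the lens; pixels are square), "cx", "cy" (the principal point, pixels), "R" (3x3) and "t" (3): a world point X has camera coordinates R X + t; the wrist camera has in their place "mount" (4x4, takes a point from camera to tool coordinates, whose origin is the TCP and whose axes are the tool frame's). Camera axes: x right, y down, z forward; pixel columns grow to the right and rows downward; lengths in mm; the calibration is good to about 2 mm. A picture is of the moment at which its call begins: read the wrist's pose just before it. There is no depth.
- order.hand_in(): hands the job in, once; it reports no verdict.
The state is a dict: "clock": time; "joint_pos": joint angles; "joint_velocities": joint speeds; "joint_torque": joint torques, N m; "tcp_pos": TCP position; "ee_rot": TCP orientation; "contact_force": force on the tool from outside, world axes, zero at the start; "moment": the same for the moment, N m; "width": finger opening in mm.
Only numpy, scipy, OpenCV 4.12 (cv2) and the standard library are available. Lean on these libraries where they do the work, as an engineer would, in place of code of your own. Each camera call takes 0.05 s, during which the arm holds its last target.

### The job

The open specimen tray with the two jars has been pushed back under the low wire-topped shelf: take the pull hook from the rubber mat, hook it over the tray's front rim and draw the tray gently forward until its front bears flush along the shelf's stop bar, with the jars still standing. Then unhook it, leaving it against the bar, and lay the hook back down on the mat. Touch the tray with the hook only, do not wrench its rim, tip it over the bar or bang the shelf, and leave everything else where it is.

Things in the scene. Friction and masses are not known exactly. Their poses are not given: they have to be found in the camera images.
- hook: Pull hook, 0.2 kg: beech handle 24 wide x 40 mm tall, flat-sided, x = -70 to +40 mm in its frame; an 8 mm steel rod, axis 30 mm above the underside, runs on to x = 175 and bends straight down to a blunt point level with the handle's underside. Stands on the mat on handle and point. Origin: handle's underside at the place to grip (centre of mass near); x along the rod to the point, z up.
- hook_tip (a point): Middle of the round end of the hook's down-turned point, 4 mm above its very end; 175 mm ahead of the hook's origin.
- tray: Open grey tray 140 deep x 140 wide x 60 mm high, walls 4, out-turned rim 8 wide, 4 thick; 0.45 to 0.7 kg with jars, slides at 1 to 5 N. Brittle rim: the hook may bear on it with 20 N at most. Pulled over about 8 N against the bar, it starts to tip. Origin: foot of the front wall's outer face, middle; x to the back, z up. Starts 40 to 85 mm behind the bar; first 40 mm inside the front wall empty.
- jar_a: Lidded glass jar, 42 mm across, 78 mm high, standing loose in the tray; origin under its centre, z up.
- jar_b: The other jar, the same.
- shelf: Low fixed shelf: white deck 300 deep x 388 wide, top 20 mm above the bench; 4 posts and a wire top (180 to 200 mm high) set 50 mm back from the deck's front edge. Across its front a rigid stop bar, 13 mm high, parallel to the edge, clamped where last needed: its inner face is 30 to 55 mm behind the edge, not measured. Origin: on the bench under the middle of the front edge; x to the back, y left.
- mat: Black rubber mat fixed on the bench, 300 x 120 x 3 mm, to the left or the right in front of the shelf. Origin: centre of its underside, x along its length.
- carton: Closed cardboard carton, 130 deep x 125 wide x 75 mm high, beside the tray on the deck (the two may be either way round); origin at the foot of its front face, in the middle. To be left alone.
- slidebox: Flat wooden slide box 170 x 95 x 40 mm on the bench, opposite the mat; origin under its centre. To be left alone.
- beaker: Glass beaker, 68 mm across, 90 mm high, on the bench; origin under its centre. To be left alone.
- dishes: Stack of petri dishes, 94 mm across, 56 mm high, on the bench; origin under its centre. To be left alone.
- loupe: Small black eyepiece loupe, 34 mm across, 22 mm high, on the bench in front of the shelf; origin under its centre. To be left alone.
There are look-alikes about, which are no part of the job. What is shaped like the jar_b but orange or red is not meant.

How it is judged:
By the outcome, as a careful person would: the job done as asked, in the order asked, and still so for the second after the job is handed in, with the robot touching nothing.
It also fails if it takes over 70 s, if anything falls off the work surface, if the arm or the gripper's body presses on something with over 40 N, if the wrist force passes 120 N, or if a joint passes its speed limit or range.

## Working session

There is one attempt and no reset: what is moved stays moved. The work goes in short steps, Python scripts to look and compute and a tool call to move; the robot and the scene stay as the last step left them, time stands still between calls to the robot, and variables do not carry over. Pictures are saved under pics/ and viewed, and the job is handed in when it is done.

Besides the shell and the picture viewer there is one more tool, called after ">>>" by a JSON object that holds its "op" and its "data", one argument or row to a line. carry_out: Moves the arm, as the interface text tells. Its arguments: {"type":"object","properties":{"motion":{"type":"array"},"hand":{"type":"number"},"squeeze":{"type":"number"}},"required":["motion"]}

```bash
mkdir -p pics; ls; cat > h.py <<'E'
import numpy as np,cv2
from cell import arm,viewer,order
def save(n,f,tag):
    cv2.imwrite(f'pics/{tag}.png',f['frame'])
E
python3 - <<'E'
from h import *
import pickle
o=arm.get_obs();print({k:np.round(v,3).tolist() for k,v in o.items()})
d={}
for n in ['scene','top','wrist']:
    f=viewer.grab_frame(n);d[n]=f;save(n,f,n+'0');print(n,{k:np.round(v,3).tolist() for k,v in f.items() if k!='frame'})
pickle.dump((o,d),open('d0.pkl','wb'))
E
```

```text
pics
{'clock': 0.0, 'joint_pos': [-80.944, 6.002, 5.526, 89.606, 0.001, 77.528], 'joint_velocities': [-0.003, -0.067, -0.061, -0.005, -0.011, -0.018], 'joint_torque': [0.001, -55.693, 50.365, 0.017, -0.0, 0.0], 'tcp_pos': [220.145, -557.782, 230.48], 'ee_rot': [[-0.0, 0.367, -0.93], [0.001, -0.93, -0.367], [-1.0, -0.001, -0.0]], 'contact_force': [-0.214, 0.277, 0.25], 'moment': [0.019, -0.033, -0.026], 'width': 85.547}
scene {'fovy': 55.498, 'cx': 278.394, 'cy': 212.571, 'R': [[0.014, 1.0, 0.017], [0.801, -0.001, -0.598], [-0.598, 0.022, -0.801]], 't': [6.412, -449.246, 1497.471]}
top {'fovy': 56.42, 'cx': 283.239, 'cy': 203.004, 'R': [[-0.001, -1.0, 0.012], [-0.986, -0.001, -0.169], [0.169, -0.012, -0.985]], 't': [-6.12, 578.78, 949.135]}
wrist {'fovy': 63.257, 'cx': 271.981, 'cy': 214.337, 'mount': [[-0.001, -0.258, 0.966, -144.001], [1.0, 0.0, 0.001, 0.275], [-0.001, 0.966, 0.258, -65.523], [0.0, 0.0, 0.0, 1.0]]}
```

View pics/scene0.png

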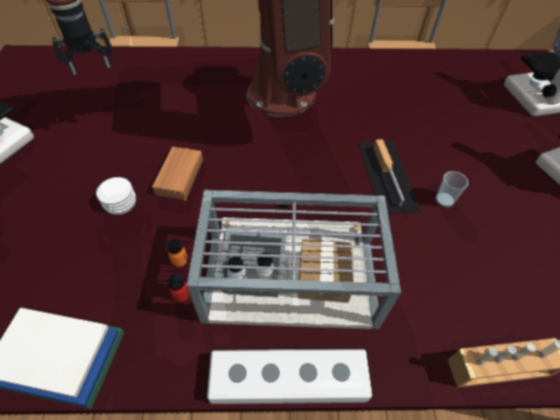

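View pics/top0.png

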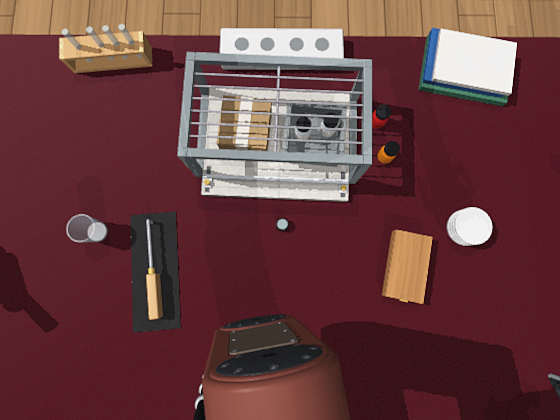

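View pics/wrist0.png

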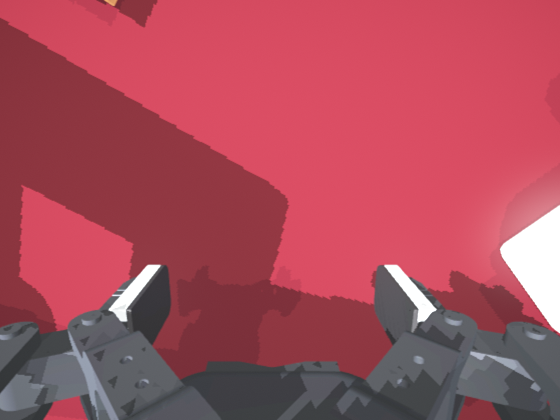

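```bash
cat >> h.py <<'E'
def cam(f,o=None):
    H=f['frame'].shape[0]; fl=H/2/np.tan(np.radians(f['fovy']/2))
    if 'R' in f: R=np.array(f['R']);t=np.array(f['t'])
    else:
        M=np.array(f['mount']);Rt=np.array(o['ee_rot']);p=np.array(o['tcp_pos'])
        Rc=Rt@M[:3,:3];c=Rt@M[:3,3]+p
        R=Rc.T;t=-R@c
    return fl,f['cx'],f['cy'],R,t
def ray(c,uv):
    fl,cx,cy,R,t=c
    d=R.T@np.array([(uv[0]-cx)/fl,(uv[1]-cy)/fl,1.]);return -R.T@t,d/np.linalg.norm(d)
def onz(c,uv,z):
    o,d=ray(c,uv);return o+d*(z-o[2])/d[2]
def proj(c,X):
    fl,cx,cy,R,t=c;p=R@np.asarray(X,float)+t;return np.array([cx+fl*p[0]/p[2],cy+fl*p[1]/p[2]])
def tri(rays):
    A=np.zeros((3,3));b=np.zeros(3)
    for o,d in rays:
        P=np.eye(3)-np.outer(d,d);A+=P;b+=P@o
    X=np.linalg.solve(A,b);return X,[np.linalg.norm((np.eye(3)-np.outer(d,d))@(X-o)) for o,d in rays]
def crop(im,x0,y0,x1,y1,k,name):
    c=cv2.resize(im[y0:y1,x0:x1],None,fx=k,fy=k,interpolation=cv2.INTER_CUBIC);cv2.imwrite(f'pics/{name}.png',c)
E
python3 - <<'E'
from h import *
import pickle
o,d=pickle.load(open('d0.pkl','rb'))
crop(d['top']['frame'],120,200,210,340,4,'t_mat')
crop(d['top']['frame'],170,40,400,210,3,'t_shelf')
crop(d['scene']['frame'],180,180,410,330,3,'s_shelf')
crop(d['scene']['frame'],340,125,480,225,5,'s_mat')
E
```

```text
(no output)
```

View pics/t_mat.png

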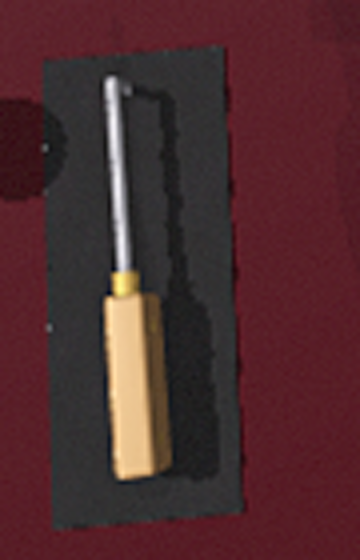

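View pics/t_shelf.png

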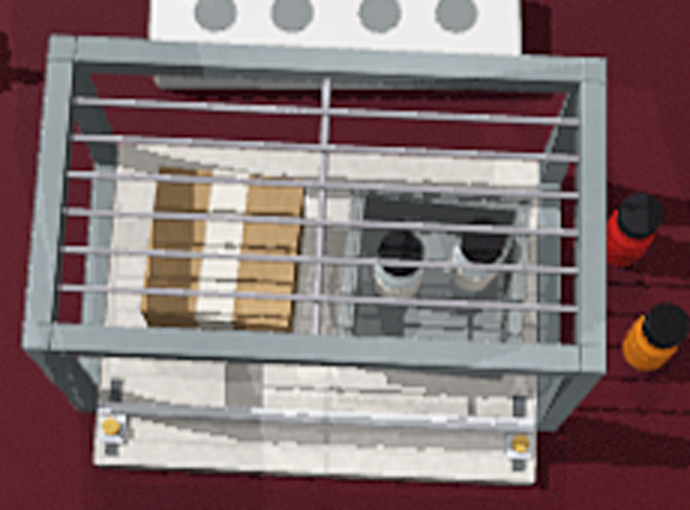

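View pics/s_shelf.png

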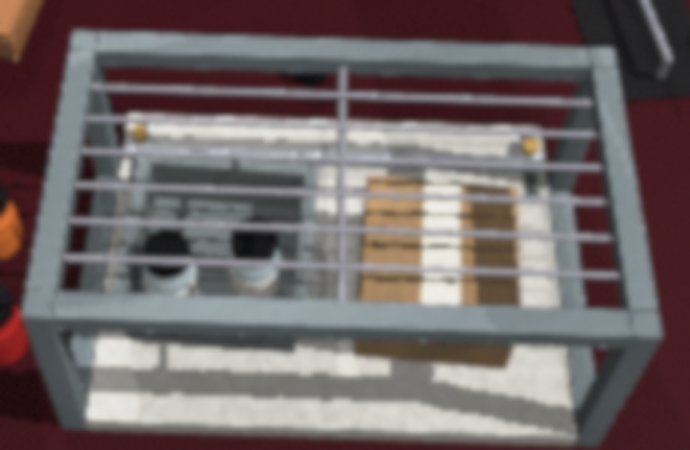

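View pics/s_mat.png

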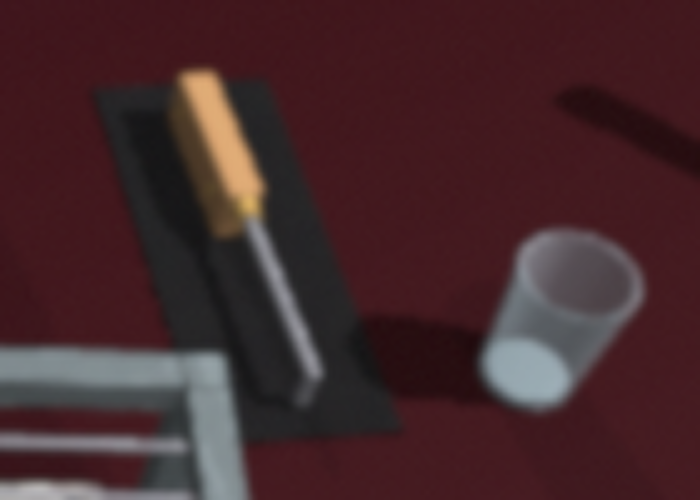

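```bash
python3 - <<'E'
from h import *
import pickle
np.set_printoptions(precision=1,suppress=True)
o,d=pickle.load(open('d0.pkl','rb'))
T=cam(d['top']);S=cam(d['scene'])
t=lambda x,y:(x/4+120-.4,y/4+200-.4)
s=lambda x,y:(x/5+340-.4,y/5+125-.4)
print('rod tip',tri([ray(T,t(111,80)),ray(S,s(315,376))]))
print('rod start',tri([ray(T,t(124,272)),ray(S,s(249,212))]))
print('handle back top mid',tri([ray(T,t(132,476)),ray(S,s(199,70))]))
print('mat corners',[onz(T,t(*p),3) for p in [(44,60),(221,46),(242,510),(55,527)]])
k=lambda x,y:(x/3+170-.3,y/3+40-.3)
k2=lambda x,y:(x/3+180-.3,y/3+180-.3)
print('deck front',[onz(T,k(*p),20) for p in [(95,463),(536,483)]],[onz(T,k(*p),0) for p in [(95,467),(534,487)]])
print('deck back',[onz(T,k(*p),20) for p in [(120,143),(540,158)]])
print('frame top front corners',[onz(T,k(*p),200) for p in [(25,350),(605,372)]])
print('bar',[onz(T,k(*p),33) for p in [(104,404),(530,425)]])
print('tray rim from scene',[onz(S,k2(*p),80) for p in [(140,163),(310,172)]])
print('tray from top',[onz(T,k(*p),80) for p in [(350,190),(530,195),(520,335),(350,330)]])
print('jars',tri([ray(T,k(402,250)),ray(S,k2(255,238))]),tri([ray(T,k(480,240)),ray(S,k2(168,250))]))
print('beaker',onz(T,(90,228),0),'loupe',onz(T,(282,226),0),'slide',onz(T,(407,266),40))
E
```

```text
rod tip (array([538.5, 344.3,  31.6]), [np.float64(1.6234660992805479), np.float64(1.6234660992804795)])
rod start (array([416.7, 326.1,  40.1]), [np.float64(1.3158568864381175), np.float64(1.315856886438311)])
handle back top mid (array([294.2, 314.2,  43.2]), [np.float64(2.0616611709690704), np.float64(2.0616611709691006)])
mat corners [array([555.2, 397.1,   3. ]), array([564.7, 280.9,   3. ]), array([268.5, 254.1,   3. ]), array([258.5, 371. ,   3. ])]
deck front [array([607.6, 208.9,  20. ]), array([ 590.2, -178.1,   20. ])] [array([607.8, 212.8,   0. ]), array([ 590.1, -179.8,    0. ])]
deck back [array([907.6, 196.2,  20. ]), array([ 894.7, -190.7,   20. ])]
frame top front corners [array([656.7, 226.9, 200. ]), array([ 641. , -198.7,  200. ])]
bar [array([657.5, 200.2,  33. ]), array([ 639.4, -172. ,   33. ])]
tray rim from scene [array([ 688.4, -150.1,   80. ]), array([697.9,  -5.6,  80. ])]
tray from top [array([835.8, -14.1,  80. ]), array([ 831.9, -169.4,   80. ]), array([ 706.4, -157.4,   80. ]), array([710.4, -13.8,  80. ])]
jars (array([773.7, -54.3, 100.5]), [np.float64(2.7546106600979035), np.float64(2.7546106600979137)]) (array([ 783.3, -121.5,   98.7]), [np.float64(1.2457676807038094), np.float64(1.2457676807037303)])
beaker [519.9 502.4   0. ] loupe [525.4  -3.4   0. ] slide [ 419.9 -317.4   40. ]
```

```bash
cat > plan.py <<'E'
import numpy as np,json,os
from scipy.spatial.transform import Rotation as Ro
def pose(x,y,z,yaw,pitch=0):
    # tool down, tool z axis along yaw; pitch raises the tool x forward
    a=np.radians(yaw);p=np.radians(pitch)
    X=np.array([np.sin(p)*np.cos(a),np.sin(p)*np.sin(a),-np.cos(p)]);Y=np.array([-np.sin(a),np.cos(a),0])
    return np.array([x,y,z],float),np.stack([X,Y,np.cross(X,Y)],1)
def step(P,r):
    p,R=P;r=np.array(r);return p+1000*R@r[:3],R@Ro.from_rotvec(r[3:]).as_matrix()
def rows(P,way,ds=4,dr=3):
    out=[]
    for W in way:
        p,R=P;s=np.round(R.T@(W[0]-p)/1000,ds);v=np.round(Ro.from_matrix(R.T@W[1]).as_rotvec(),dr)
        r=np.r_[s,v]+0.;out.append(r.tolist());P=step(P,r)
    return out,P
def load(): 
    d=json.load(open('cmd.json'));return np.array(d[0]),np.array(d[1])
def sav(P): json.dump([P[0].tolist(),P[1].tolist()],open('cmd.json','w'))
def show(out):
    for k in range(0,len(out),10): print('['+','.join('['+','.join(f'{v:g}' for v in r)+']' for r in out[k:k+10])+']')
def lin(a,b,n,smooth=False):
    a=np.array(a,float);b=np.array(b,float);return [pose(*(a+(b-a)*i/n)) for i in range(1,n+1)]
E
python3 - <<'E'
from plan import *
P=pose(220.222,-558.157,231.331,-158.47)
w=lin((220.222,-558.157,231.331,-158.47,0),(420,-300,240,-55,0),10)+lin((420,-300,240,-55,0),(560,-80,200,-2.6,45),10)
o,P=rows(P,w);show(o);print(P,np.abs(np.array(o)).max(0));sav(P)
E
```

```text
[[-0.0009,-0.0167,-0.0281,-0.181,0,0],[-0.0008,-0.0114,-0.0306,-0.18,0,0],[-0.0009,-0.0057,-0.0321,-0.181,0,0],[-0.0009,0.0002,-0.0326,-0.18,0,0],[-0.0008,0.0061,-0.0321,-0.181,0,0],[-0.0009,0.0117,-0.0305,-0.181,0,0],[-0.0009,0.0169,-0.0279,-0.18,0,0],[-0.0008,0.0217,-0.0243,-0.181,0,0],[-0.0009,0.0258,-0.0201,-0.18,0,0],[-0.0009,0.0289,-0.0151,-0.181,0,0]]
[[0.004,0.0241,-0.01,-0.091,-0.078,0.004],[0.0034,0.0249,-0.0081,-0.091,-0.079,0.01],[0.0031,0.0255,-0.006,-0.09,-0.078,0.018],[0.0032,0.0259,-0.0039,-0.088,-0.079,0.025],[0.0036,0.0261,-0.0019,-0.086,-0.078,0.032],[0.0043,0.026,0,-0.083,-0.079,0.038],[0.0054,0.0258,0.0018,-0.08,-0.078,0.045],[0.0068,0.0252,0.0033,-0.076,-0.079,0.05],[0.0083,0.0246,0.0047,-0.072,-0.078,0.057],[0.0101,0.0237,0.0057,-0.067,-0.079,0.062]]
(array([560.0239729 , -80.04159184, 199.99941419]), array([[ 7.06474252e-01,  4.52276114e-02,  7.06292145e-01],
       [-3.20889040e-02,  9.98976697e-01, -3.18725694e-02],
       [-7.07010915e-01, -1.46991272e-04,  7.07202619e-01]])) [0.0101 0.0289 0.0326 0.181  0.079  0.062 ]
```

>>> {"op": "carry_out", "data": {
  "motion": [
    [[-0.0009,-0.0167,-0.0281,-0.181,0,0],[-0.0008,-0.0114,-0.0306,-0.18,0,0],[-0.0009,-0.0057,-0.0321,-0.181,0,0],[-0.0009,0.0002,-0.0326,-0.18,0,0],[-0.0008,0.0061,-0.0321,-0.181,0,0],[-0.0009,0.0117,-0.0305,-0.181,0,0],[-0.0009,0.0169,-0.0279,-0.18,0,0],[-0.0008,0.0217,-0.0243,-0.181,0,0],[-0.0009,0.0258,-0.0201,-0.18,0,0],[-0.0009,0.0289,-0.0151,-0.181,0,0]]
  ]
}}

```text
clock: 1.4
tcp_pos: [420.5, -299.0, 239.8]
ee_rot: [[-0.0, 0.816, 0.579], [0.0, 0.579, -0.816], [-1.0, -0.0, -0.0]]
contact_force: [0.7, 0.1, 0.4]
width: 85.0
```

>>> {"op": "carry_out", "data": {
  "motion": [
    [[0.004,0.0241,-0.01,-0.091,-0.078,0.004],[0.0034,0.0249,-0.0081,-0.091,-0.079,0.01],[0.0031,0.0255,-0.006,-0.09,-0.078,0.018],[0.0032,0.0259,-0.0039,-0.088,-0.079,0.025],[0.0036,0.0261,-0.0019,-0.086,-0.078,0.032],[0.0043,0.026,0,-0.083,-0.079,0.038],[0.0054,0.0258,0.0018,-0.08,-0.078,0.045],[0.0068,0.0252,0.0033,-0.076,-0.079,0.05],[0.0083,0.0246,0.0047,-0.072,-0.078,0.057],[0.0101,0.0237,0.0057,-0.067,-0.079,0.062]]
  ]
}}

```text
clock: 2.65
tcp_pos: [604.6, -91.8, 202.3]
ee_rot: [[0.677, 0.036, 0.735], [-0.015, 0.999, -0.035], [-0.736, 0.013, 0.677]]
contact_force: [0.2, 0.9, 0.5]
width: 85.8
```

```bash
cat >> h.py <<'E'
import pickle
def snap(n,tag):
    o=arm.get_obs();f=viewer.grab_frame(n);pickle.dump((o,f),open(tag+'.pkl','wb'));save(n,f,tag);return o,f
E
python3 - <<'E'
from h import *
o,f=snap('wrist','w1');print(o['clock'],o['tcp_pos'].round(1) if hasattr(o['tcp_pos'],'round') else o['tcp_pos'],np.round(o['ee_rot'],3),np.round(o['joint_pos'],0),np.round(o['contact_force'],1))
E
```

```text
2.65 [604.6 -91.8 202.3] [[ 0.677  0.036  0.735]
 [-0.015  0.999 -0.035]
 [-0.736  0.013  0.677]] [-31. -48. -52.  48.  19. -22.] [0.2 0.9 0.5]
```

View pics/w1.png

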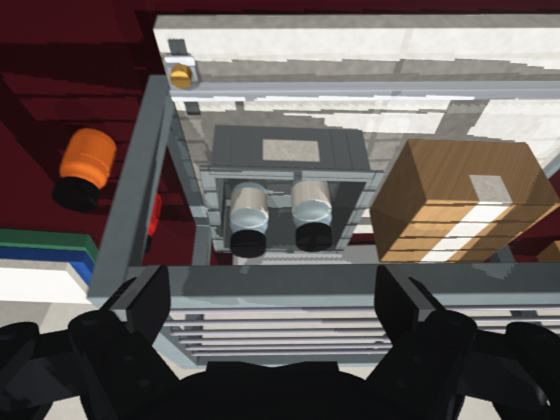

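```bash
python3 - <<'E'
from h import *
o,f=pickle.load(open('w1.pkl','rb'))
crop(f['frame'],150,5,560,275,1.9,'w1c')
E
```

```text
(no output)
```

View pics/w1c.png

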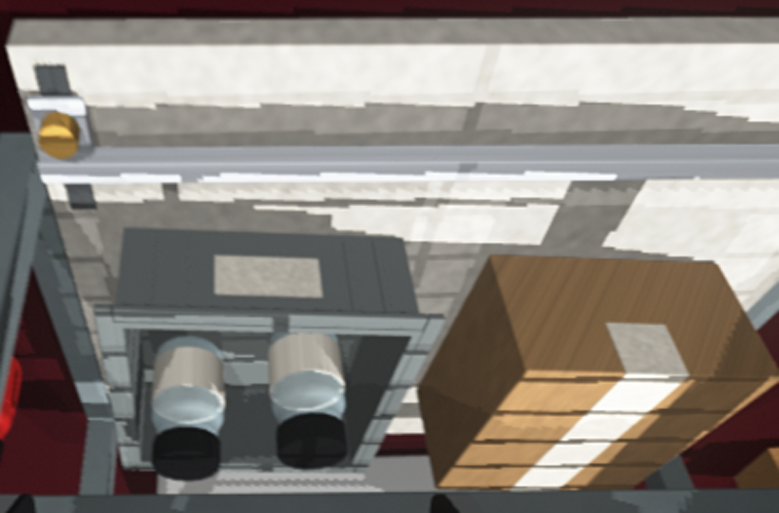

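```bash
python3 - <<'E'
from h import *
np.set_printoptions(precision=1,suppress=True)
o,f=pickle.load(open('w1.pkl','rb'))
W=cam(f,o);k=lambda x,y:(x/1.9+150-.25,y/1.9+5-.25)
print('cam',-W[3].T@W[4])
def pr(n,z,*ps): print(n,*[onz(W,k(*p),z) for p in ps])
pr('deckfront',20,(10,46),(400,44),(770,43))
pr('bar front foot',20,(100,146),(400,148),(770,146))
pr('bar top inner',33,(100,183),(350,181),(600,180))
pr('tray foot',20,(125,228),(402,238))
pr('tray rim front top',80,(95,309),(440,318))
pr('tray rim inner',80,(128,330),(412,333))
pr('jar lids top?',98,(187,465),(310,457))
pr('carton foot',20,(491,256),(716,262))
d=pickle.load(open('d0.pkl','rb'))[1]
E
```

```text
cam [460.7 -87.4 264.7]
deckfront [ 593.  -173.4   20. ] [598.5 -25.8  20. ] [604.  115.7  20. ]
bar front foot [ 637.9 -148.5   20. ] [644.7 -17.3  20. ] [650.9 146.3  20. ]
bar top inner [ 647.  -149.1   33. ] [650.8 -39.9  33. ] [655.2  70.   33. ]
tray foot [ 685.1 -145.9   20. ] [698.3  -6.6  20. ]
tray rim front top [ 675.7 -152.7   80. ] [689.3  -0.4  80. ]
tray rim inner [ 690.9 -140.9   80. ] [699.6 -10.8  80. ]
jar lids top? [ 792.7 -123.2   98. ] [786.7 -53.4  98. ]
carton foot [713.4  42.8  20. ] [723.6 165.4  20. ]
```

```bash
python3 - <<'E'
from plan import *
from h import arm
o=arm.get_obs();P=(np.array(o['tcp_pos']),np.array(o['ee_rot']))
w=lin((604.6,-91.8,202.3,-2.2,43),(500,-90,225,-2.2,30),8)
w+=[w[-1]]*2
r,P=rows(P,w,3,2);show(r);print(P);sav(P)
E
```

```text
[[-0.013,-0.002,-0.006,0,0.02,-0.02],[-0.011,0,-0.008,0,0.03,0],[-0.01,0,-0.008,0,0.03,0],[-0.01,-0.001,-0.009,0,0.03,0],[-0.01,0,-0.009,0,0.03,0],[-0.01,0,-0.009,-0.01,0.02,0],[-0.01,-0.001,-0.009,0,0.03,0],[-0.009,0,-0.01,0,0.03,0],[0,0,0,0,0,0],[0,0,0,0,0,0]]
(array([500.06634751, -89.9921296 , 224.92964503]), array([[ 0.50002261,  0.03650123,  0.86524277],
       [-0.02345841,  0.99931562, -0.02860066],
       [-0.86569457, -0.00599624,  0.50053667]]))
```

>>> {"op": "carry_out", "data": {
  "motion": [
    [[-0.013,-0.002,-0.006,0,0.02,-0.02],[-0.011,0,-0.008,0,0.03,0],[-0.01,0,-0.008,0,0.03,0],[-0.01,-0.001,-0.009,0,0.03,0],[-0.01,0,-0.009,0,0.03,0],[-0.01,0,-0.009,-0.01,0.02,0],[-0.01,-0.001,-0.009,0,0.03,0],[-0.009,0,-0.01,0,0.03,0],[0,0,0,0,0,0],[0,0,0,0,0,0]]
  ]
}}

```text
clock: 3.95
tcp_pos: [512.1, -95.8, 229.3]
ee_rot: [[0.486, 0.043, 0.873], [-0.024, 0.999, -0.035], [-0.874, -0.004, 0.487]]
contact_force: [-0.0, -0.9, -0.0]
width: 85.3
```

```bash
python3 - <<'E'
from h import *
np.set_printoptions(precision=3,suppress=True)
o,f=snap('wrist','w2');print(o['clock'],o['tcp_pos'],o['ee_rot'],np.round(o['joint_pos'],0))
crop(f['frame'],100,0,510,270,1.9,'w2c')
E
```

```text
3.95 [512.114 -95.809 229.336] [[ 0.486  0.043  0.873]
 [-0.024  0.999 -0.035]
 [-0.874 -0.004  0.487]] [-34. -48. -43.  70.  14. -28.]
```

View pics/w2c.png

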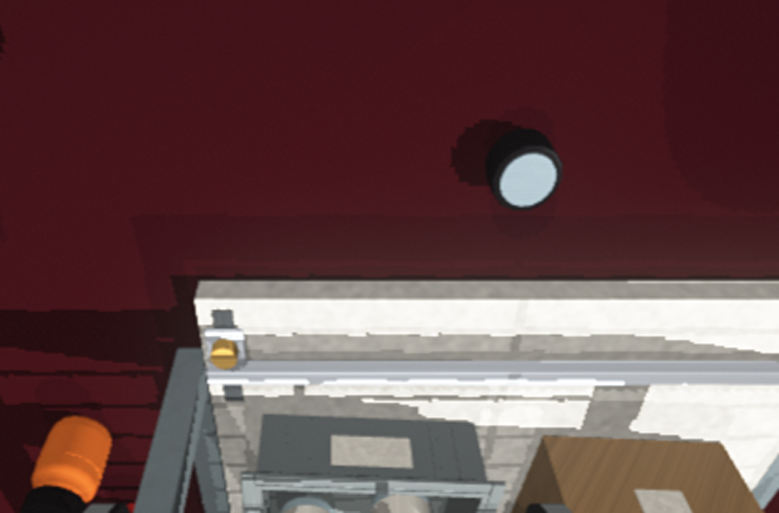

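```bash
python3 - <<'E'
from h import *
from plan import *
np.set_printoptions(precision=1,suppress=True)
o1,f1=pickle.load(open('w1.pkl','rb'));o,f=pickle.load(open('w2.pkl','rb'))
A=cam(f1,o1);B=cam(f,o);k=lambda x,y:(x/1.9+150-.25,y/1.9+5-.25);q=lambda x,y:(x/1.9+100-.25,y/1.9-.25)
for n,a,b in [('footR',(125,228),(263,415)),('footL',(402,238),(476,423)),('rimR',(95,309),(243,476)),('rimL',(440,318),(504,484)),('deckR',(10,46),(197,299)),('bolt',(58,137),(224,353))]:
    print(n,tri([ray(A,k(*a)),ray(B,q(*b))]))
def pr(n,z,*ps): print(n,*[onz(B,q(*p),z) for p in ps])
pr('deckfront',20,(197,299),(770,300))
pr('bar inner',33,(250,383),(770,383))
pr('tray foot',20,(263,415),(476,423))
pr('loupe',0,(525,190)); pr('rim',80,(243,476),(504,484))
P=(np.array(o['tcp_pos']),np.array(o['ee_rot']))
w=lin((512,-96,229,-2.2,29),(364,322,230,7,0),13);w+=[w[-1]]*7
r,P=rows(P,w,3,3);show(r);print(P);sav(P)
E
```

```text
footR (array([ 690.7, -147.5,   14.3]), [np.float64(0.32458643746739524), np.float64(0.32458643746739424)])
footL (array([711.5,  -2. ,   6.7]), [np.float64(0.24887656710008604), np.float64(0.2488765671000591)])
rimR (array([ 675.7, -152.7,   80. ]), [np.float64(0.07322082870034678), np.float64(0.0732208287004057)])
rimL (array([698.8,   3.3,  72.1]), [np.float64(0.20000322018094172), np.float64(0.20000322018098754)])
deckR (array([ 594.7, -174.4,   17. ]), [np.float64(0.00850473061163546), np.float64(0.008504730611613253)])
bolt (array([ 629.7, -164. ,   23.6]), [np.float64(0.5354146526026855), np.float64(0.5354146526026708)])
deckfront [ 592.6 -173.6   20. ] [605.6 147.1  20. ]
bar inner [ 645.3 -149.1   33. ] [656.9 162.7  33. ]
tray foot [ 685.4 -146.7   20. ] [698.2  -5.5  20. ]
loupe [544.9   5.2   0. ]
rim [ 675.9 -152.8   80. ] [688.7   0.3  80. ]
[[-0.006,0.031,-0.011,-0.013,0.041,0.011],[-0.006,0.032,-0.011,-0.011,0.039,0.006],[-0.005,0.032,-0.011,-0.011,0.039,0.005],[-0.004,0.032,-0.01,-0.012,0.039,0.004],[-0.004,0.033,-0.011,-0.011,0.039,0.004],[-0.003,0.032,-0.01,-0.012,0.039,0.004],[-0.003,0.033,-0.01,-0.012,0.039,0.003],[-0.002,0.032,-0.009,-0.012,0.039,0.002],[-0.002,0.033,-0.009,-0.012,0.039,0.003],[-0.002,0.033,-0.009,-0.013,0.038,0.001]]
[[-0.001,0.033,-0.009,-0.012,0.039,0.002],[-0.001,0.033,-0.008,-0.012,0.039,0],[0,0.033,-0.008,-0.013,0.039,0],[0,0,0,0,0,0],[0,0,0,0,0,0],[0,0,0,0,0,0],[0,0,0,0,0,0],[0,0,0,0,0,0],[0,0,0,0,0,0],[0,0,0,0,0,0]]
(array([363.9, 321.7, 230. ]), array([[ 0. , -0.1,  1. ],
       [-0. ,  1. ,  0.1],
       [-1. , -0. ,  0. ]]))
```

>>> {"op": "carry_out", "data": {
  "motion": [
    [[-0.006,0.031,-0.011,-0.013,0.041,0.011],[-0.006,0.032,-0.011,-0.011,0.039,0.006],[-0.005,0.032,-0.011,-0.011,0.039,0.005],[-0.004,0.032,-0.01,-0.012,0.039,0.004],[-0.004,0.033,-0.011,-0.011,0.039,0.004],[-0.003,0.032,-0.01,-0.012,0.039,0.004],[-0.003,0.033,-0.01,-0.012,0.039,0.003],[-0.002,0.032,-0.009,-0.012,0.039,0.002],[-0.002,0.033,-0.009,-0.012,0.039,0.003],[-0.002,0.033,-0.009,-0.013,0.038,0.001]]
  ]
}}

```text
clock: 5.25
tcp_pos: [399.0, 226.5, 230.3]
ee_rot: [[0.114, -0.087, 0.99], [0.01, 0.996, 0.086], [-0.993, -0.0, 0.115]]
contact_force: [0.9, 0.4, -0.5]
width: 85.4
```

>>> {"op": "carry_out", "data": {
  "motion": [
    [[-0.001,0.033,-0.009,-0.012,0.039,0.002],[-0.001,0.033,-0.008,-0.012,0.039,0],[0,0.033,-0.008,-0.013,0.039,0],[0,0,0,0,0,0],[0,0,0,0,0,0],[0,0,0,0,0,0],[0,0,0,0,0,0],[0,0,0,0,0,0],[0,0,0,0,0,0],[0,0,0,0,0,0]]
  ]
}}

```text
clock: 6.5
tcp_pos: [364.8, 321.4, 230.8]
ee_rot: [[-0.001, -0.123, 0.992], [-0.0, 0.992, 0.123], [-1.0, 0.0, -0.001]]
contact_force: [0.2, 0.3, -0.3]
width: 85.1
```

```bash
python3 - <<'E'
from h import *
np.set_printoptions(precision=3,suppress=True)
o,f=snap('wrist','w3');print(o['clock'],o['tcp_pos'],o['ee_rot'],np.round(o['joint_pos'],0))
E
```

```text
6.5 [364.816 321.373 230.805] [[-0.001 -0.123  0.992]
 [-0.     0.992  0.123]
 [-1.     0.    -0.001]] [ 26. -14. -14.  90.   0.  19.]
```

View pics/w3.png

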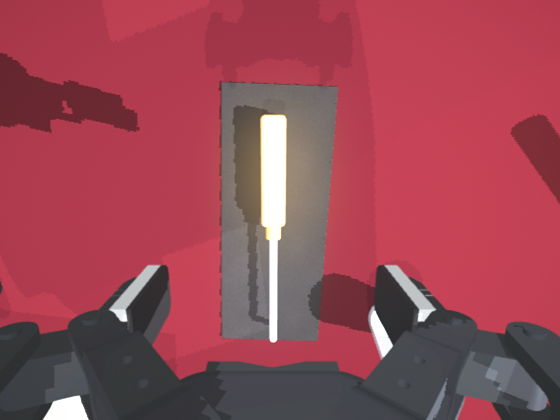

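```bash
python3 - <<'E'
from h import *
np.set_printoptions(precision=1,suppress=True)
o,f=pickle.load(open('w3.pkl','rb'));C=cam(f,o)
im=f['frame'];g=im[:,:,1]>170;
for r in [118,130,150,170,190,210,222,240,260,290,320,335,339,341]:
    c=np.where(g[r,240:300])[0]+240
    print(r,(c.min(),c.max()) if len(c) else None, end=' ')
print()
top=[(273.5,115)];print('back top z43',onz(C,(273.5,114.5),43),'front top',onz(C,(273.5,226.5),43),'rod z37 end',onz(C,(273.3,341.5),37),'rod start',onz(C,(273.3,240),37))
d=pickle.load(open('d0.pkl','rb'))[1];T=cam(d['top'])
t=lambda x,y:(x/4+120-.4,y/4+200-.4)
print('stereo tip',tri([ray(T,t(111,80)),ray(C,(273.3,340))]),'back',tri([ray(T,t(132,476)),ray(C,(273.5,115))]),'front',tri([ray(T,t(127,296)),ray(C,(273.5,226.5))]))
E
```

```text
118 (np.int64(261), np.int64(285)) 130 (np.int64(261), np.int64(286)) 150 (np.int64(261), np.int64(286)) 170 (np.int64(261), np.int64(285)) 190 (np.int64(261), np.int64(285)) 210 (np.int64(261), np.int64(285)) 222 (np.int64(261), np.int64(285)) 240 (np.int64(269), np.int64(277)) 260 (np.int64(269), np.int64(277)) 290 (np.int64(269), np.int64(277)) 320 (np.int64(269), np.int64(276)) 335 (np.int64(269), np.int64(276)) 339 (np.int64(270), np.int64(276)) 341 (np.int64(271), np.int64(275)) 
back top z43 [292.6 313.4  43. ] front top [401.1 327.   43. ] rod z37 end [538.6 344.1  37. ] rod start [417.5 328.9  37. ]
stereo tip (array([538.5, 343.1,  33.3]), [np.float64(1.163954528048167), np.float64(1.1639545280482473)]) back (array([293.2, 313.5,  38. ]), [np.float64(0.30528132183008866), np.float64(0.30528132183028495)]) front (array([403. , 326.1,  32.1]), [np.float64(1.8765910052907018), np.float64(1.876591005290606)])
```

>>> {"op": "carry_out", "data": {
  "motion": [
    [[0.03,0.001,-0.003,0,0,0],[0.03,0,0,0,0,0],[0.03,0,0,0,0,0],[0.03,0,0,0,0,0],[0.03,0,0,0,0,0],[0.03,0,0,0,0,0],[0.02,0,0,0,0,0],[0.01,0,0,0,0,0],[0.005,0,0,0,0,0],[0.004,0,0,0,0,0]]
  ],
  "hand": 0
}}

```text
clock: 7.8
tcp_pos: [361.9, 322.3, 12.3]
ee_rot: [[-0.0, -0.123, 0.992], [0.0, 0.992, 0.123], [-1.0, 0.0, -0.0]]
contact_force: [-0.1, -0.7, -0.9]
width: 85.6
```

```bash
python3 - <<'E'
from h import *
np.set_printoptions(precision=3,suppress=True)
o,f=snap('wrist','w4');print(o['clock'],o['tcp_pos'],o['ee_rot'],o['contact_force'])
E
```

```text
7.8 [361.922 322.314  12.28 ] [[-0.    -0.123  0.992]
 [ 0.     0.992  0.123]
 [-1.     0.    -0.   ]] [-0.129 -0.713 -0.856]
```

View pics/w4.png

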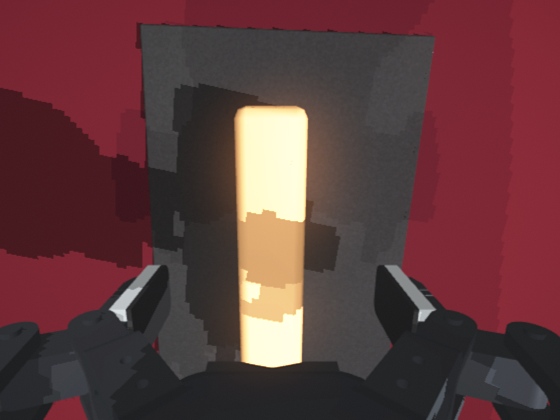

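>>> {"op": "carry_out", "data": {
  "motion": [
    [[0,0,0,0,0,0],[0,0,0,0,0,0],[0,0,0,0,0,0],[0,0,0,0,0,0],[0,0,0,0,0,0],[0,0,0,0,0,0],[0,0,0,0,0,0],[0,0,0,0,0,0],[0,0,0,0,0,0],[0,0,0,0,0,0]]
  ],
  "hand": 1,
  "squeeze": 80
}}

```text
clock: 9.1
tcp_pos: [361.7, 322.2, 12.2]
ee_rot: [[-0.0, -0.123, 0.992], [0.0, 0.992, 0.123], [-1.0, 0.0, -0.0]]
contact_force: [-0.5, -1.8, 6.0]
width: 22.9
```

```bash
python3 - <<'E'
from h import *
from plan import *
np.set_printoptions(precision=3,suppress=True)
o=arm.get_obs();print(o['tcp_pos'],o['contact_force'],o['moment'],o['width'])
E
```

```text
[361.714 322.176  12.206] [-0.517 -1.796  6.005] [-0.146  0.079  0.022] 22.86591397421527
```

```bash
python3 - <<'E'
from h import *
from plan import *
o=arm.get_obs();P=(np.array(o['tcp_pos']),np.array(o['ee_rot']))
w=lin((361.7,322.2,12.2,7.07),(361.7,322.2,130,7.07),5)+lin((361.7,322.2,130,7.07),(440,-61.7,112,-2.2),14);w+=[w[-1]]
r,P=rows(P,w,3,3);show(r);print(P);sav(P)
E
```

```text
[[-0.024,0,0,0,0,0],[-0.023,0,0,0,0,0],[-0.024,0,0,0,0,0],[-0.023,0,0,0,0,0],[-0.024,0,0,0,0,0],[0.001,-0.028,0.002,0.012,0,0],[0.002,-0.028,0.003,0.011,0,0],[0.001,-0.028,0.002,0.012,0,0],[0.001,-0.027,0.004,0.011,0,0],[0.002,-0.028,0.003,0.012,0,0]]
[[0.001,-0.028,0.004,0.011,0,0],[0.001,-0.028,0.004,0.012,0,0],[0.001,-0.027,0.004,0.011,0,0],[0.002,-0.028,0.005,0.012,0,0],[0.001,-0.027,0.005,0.012,0,0],[0.001,-0.028,0.006,0.011,0,0],[0.002,-0.027,0.005,0.012,0,0],[0.001,-0.027,0.006,0.011,0,0],[0.001,-0.028,0.007,0.012,0,0],[0,0,0,0,0,0]]
(array([440.4237935 , -61.95344261, 112.09754947]), array([[-4.28384042e-04,  3.85847618e-02,  9.99255239e-01],
       [ 1.93836613e-04,  9.99255315e-01, -3.85846817e-02],
       [-9.99999889e-01,  1.77163190e-04, -4.35544170e-04]]))
```

>>> {"op": "carry_out", "data": {
  "motion": [
    [[-0.024,0,0,0,0,0],[-0.023,0,0,0,0,0],[-0.024,0,0,0,0,0],[-0.023,0,0,0,0,0],[-0.024,0,0,0,0,0],[0.001,-0.028,0.002,0.012,0,0],[0.002,-0.028,0.003,0.011,0,0],[0.001,-0.028,0.002,0.012,0,0],[0.001,-0.027,0.004,0.011,0,0],[0.002,-0.028,0.003,0.012,0,0]]
  ]
}}

```text
clock: 10.35
tcp_pos: [389.1, 184.3, 122.1]
ee_rot: [[-0.002, -0.065, 0.998], [-0.0, 0.998, 0.065], [-1.0, 0.0, -0.002]]
contact_force: [0.5, -0.7, -0.7]
width: 23.2
```

>>> {"op": "carry_out", "data": {
  "motion": [
    [[0.001,-0.028,0.004,0.011,0,0],[0.001,-0.028,0.004,0.012,0,0],[0.001,-0.027,0.004,0.011,0,0],[0.002,-0.028,0.005,0.012,0,0],[0.001,-0.027,0.005,0.012,0,0],[0.001,-0.028,0.006,0.011,0,0],[0.002,-0.027,0.005,0.012,0,0],[0.001,-0.027,0.006,0.011,0,0],[0.001,-0.028,0.007,0.012,0,0],[0,0,0,0,0,0]]
  ]
}}

```text
clock: 11.6
tcp_pos: [440.0, -63.3, 111.0]
ee_rot: [[-0.002, 0.041, 0.999], [0.0, 0.999, -0.041], [-1.0, 0.0, -0.002]]
contact_force: [-0.4, 0.0, -2.2]
width: 22.7
```

```bash
python3 - <<'E'
from h import *
np.set_printoptions(precision=3,suppress=True)
o,f=snap('top','t5');print(o['clock'],o['tcp_pos'],o['ee_rot'],o['contact_force'],o['width'],o['moment'],np.round(o['joint_pos']))
crop(f['frame'],170,40,400,300,2.3,'t5c')
o,f=snap('wrist','w5')
o,f=snap('scene','s5');crop(f['frame'],180,80,410,280,3.4,'s5c')
E
```

```text
11.6 [439.962 -63.288 111.03 ] [[-0.002  0.041  0.999]
 [ 0.     0.999 -0.041]
 [-1.     0.    -0.002]] [-0.44   0.029 -2.157] 22.74130815685034 [0.017 0.061 0.007] [-25. -21. -32.  79.  -0. -23.]
```

View pics/t5c.png

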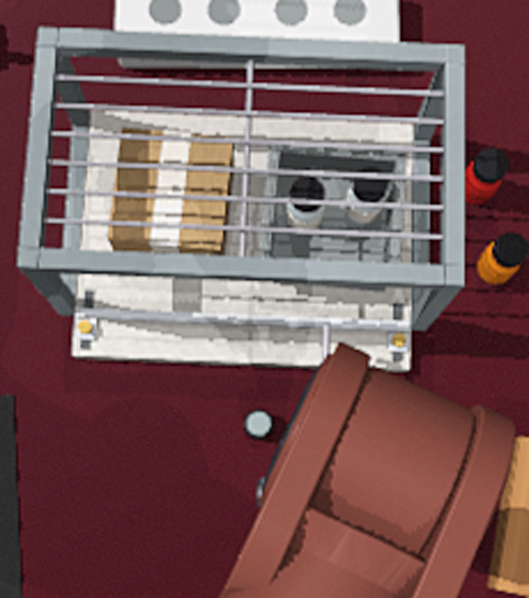

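View pics/w5.png

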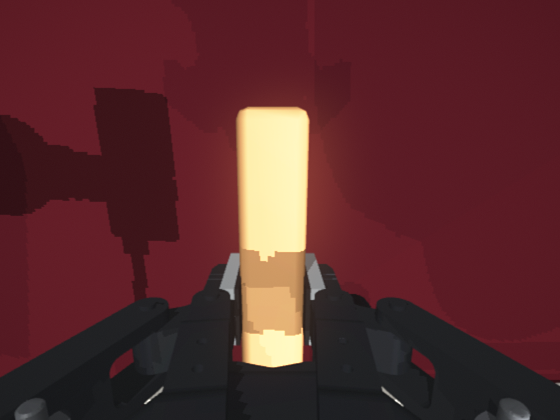

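View pics/s5c.png

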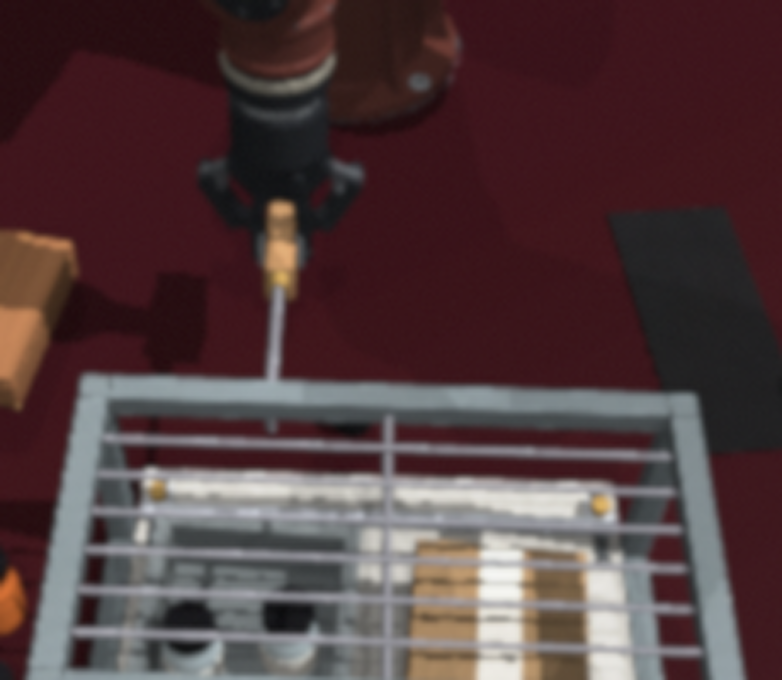

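```bash
python3 - <<'E'
from h import *
np.set_printoptions(precision=1,suppress=True)
_,ft=pickle.load(open('t5.pkl','rb'));_,fs=pickle.load(open('s5.pkl','rb'));T=cam(ft);S=cam(fs)
print(proj(S,(614.8,-70.5,101.8)),proj(S,(618.8,-70.7,132)),proj(T,(618.8,-70.7,132)))
crop(fs['frame'],240,150,290,215,9,'s5d');crop(ft['frame'],290,160,340,210,9,'t5d')
E
```

```text
[257.9 206. ] [257.5 200. ] [311.  180.4]
```

View pics/s5d.png

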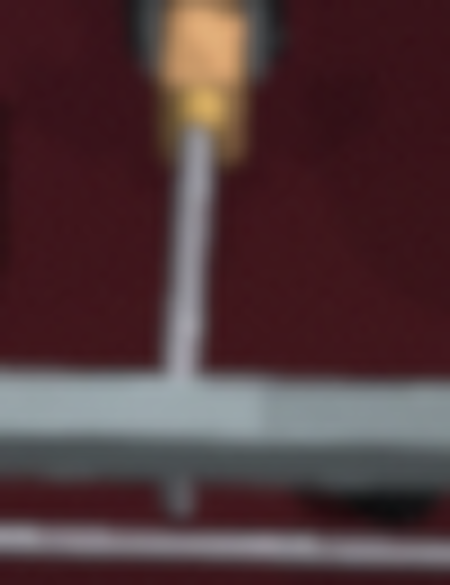

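View pics/t5d.png

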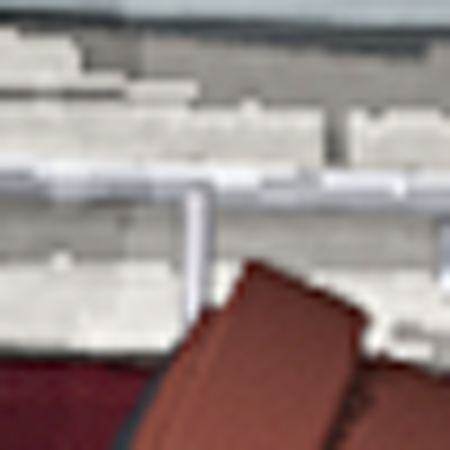

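>>> {"op": "carry_out", "data": {
  "motion": [
    [[0,0.001,0.01,0,0,0],[0,0.001,0.012,0,0,0],[0,0,0.012,0,0,0],[0,0,0.012,0,0,0],[0,0,0.012,0,0,0],[0,0,0.012,0,0,0],[0,0,0.012,0,0,0],[0,0,0.008,0,0,0],[0,0,0.004,0,0,0],[0,0,0,0,0,0]]
  ]
}}

```text
clock: 13.0
tcp_pos: [534.2, -63.5, 111.5]
ee_rot: [[-0.001, 0.038, 0.999], [0.0, 0.999, -0.038], [-1.0, -0.0, -0.001]]
contact_force: [-0.1, 1.3, -1.4]
width: 22.7
```

```bash
python3 - <<'E'
from h import *
np.set_printoptions(precision=3,suppress=True)
o,f=snap('top','t6');print(o['clock'],o['tcp_pos'],o['ee_rot'],o['contact_force'],o['width'],o['moment'],np.round(o['joint_pos']))
crop(f['frame'],250,80,390,200,5,'t6c')
o,f=snap('wrist','w6')
o,f=snap('scene','s6');crop(f['frame'],190,180,330,290,5,'s6c')
E
```

```text
13.0 [534.205 -63.515 111.488] [[-0.001  0.038  0.999]
 [ 0.     0.999 -0.038]
 [-1.    -0.    -0.001]] [-0.104  1.316 -1.402] 22.72868655007202 [ 0.011  0.035 -0.031] [-21.  -4. -17.  77.  -0. -19.]
```

View pics/t6c.png

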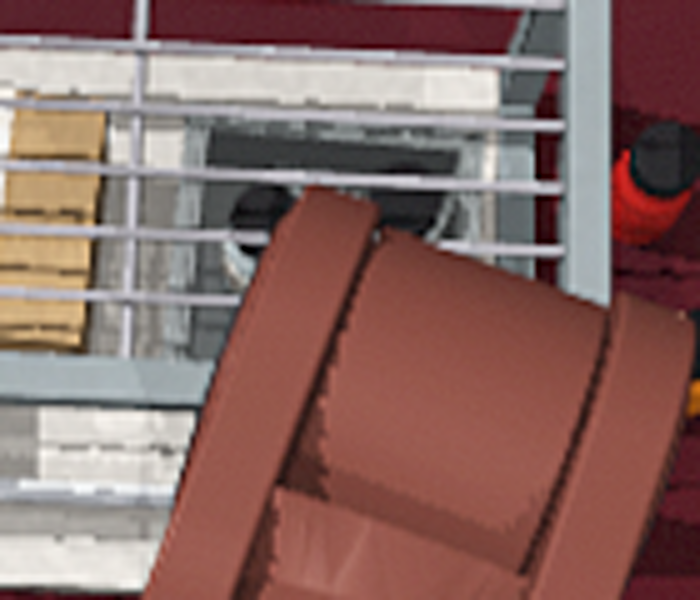

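View pics/s6c.png

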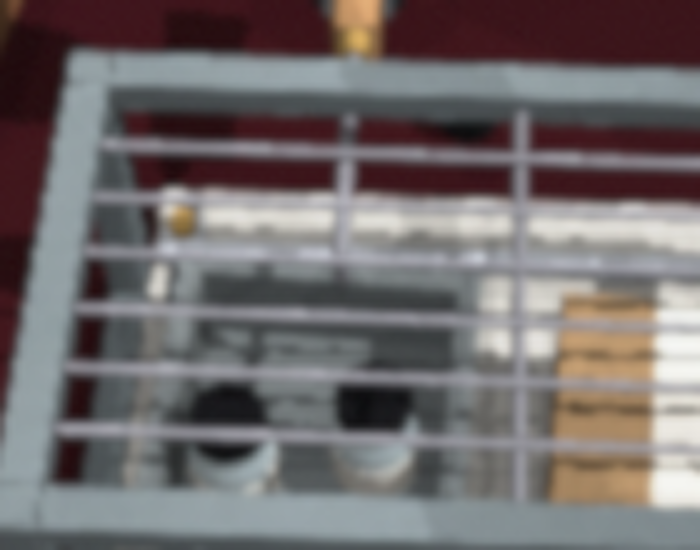

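View pics/w6.png

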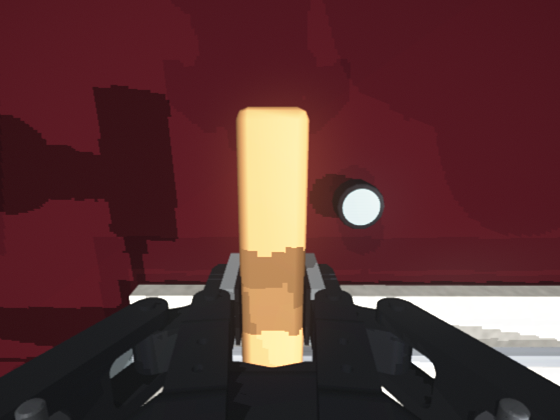

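```bash
python3 - <<'E'
from h import *
np.set_printoptions(precision=1,suppress=True)
_,f=pickle.load(open('s6.pkl','rb'));S=cam(f)
im=f['frame'].copy()
c=cv2.resize(im[180:290,190:330],None,fx=5,fy=5,interpolation=cv2.INTER_CUBIC)
def mk(X,col,n):
    p=(proj(S,X)-[190,180]+.5)*5;print(n,p);cv2.circle(c,tuple(int(v) for v in p),3,col,-1)
for y in (-145.9,-76.3,-6.6):
    x=691.7+(y+76.3)*.093
    mk((x-8,y,80),(0,0,255),'rimfront');mk((x+4,y,80),(0,255,0),'inner')
mk((709.1,-70.2,102.3),(255,0,0),'tip');mk((713,-70.2,136),(255,0,255),'bend')
mk((709.1,-70.2,62),(255,255,0),'tip lowered')
cv2.imwrite('pics/s6m.png',c)
E
```

```text
rimfront [193.9 254.6]
inner [192.4 274. ]
rimfront [329.2 264.8]
inner [328.7 284.4]
rimfront [465.4 275.1]
inner [465.9 294.8]
tip [339.2 282.2]
bend [337.3 250.4]
tip lowered [341.1 325.6]
```

View pics/s6m.png

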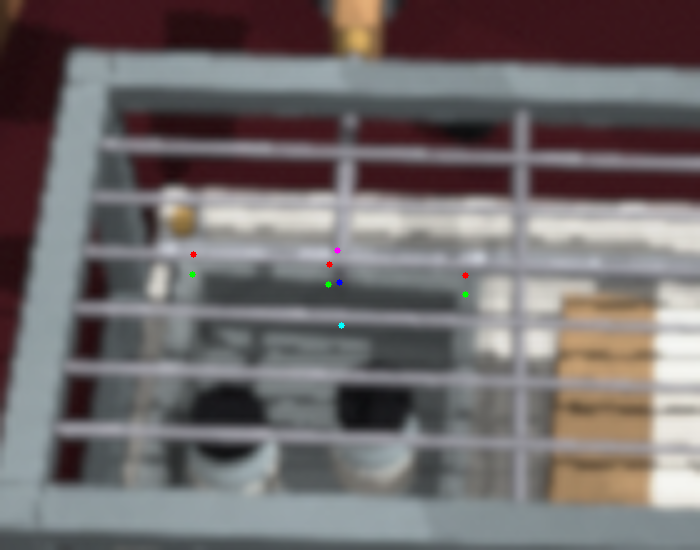

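>>> {"op": "carry_out", "data": {
  "motion": [
    [[0,0,0.002,0,0,0],[0,0,0.002,0,0,0],[0.006,0,0,0,0,0],[0.006,0,0,0,0,0],[0.006,0,0,0,0,0],[0.006,0,0,0,0,0],[0.006,0,0,0,0,0],[0.006,0,0,0,0,0],[0.004,0,0,0,0,0],[0,0,0,0,0,0]]
  ]
}}

```text
clock: 14.4
tcp_pos: [537.9, -63.8, 71.2]
ee_rot: [[-0.002, 0.039, 0.999], [0.0, 0.999, -0.039], [-1.0, 0.0, -0.002]]
contact_force: [-0.1, -0.1, -2.3]
width: 22.7
```

```bash
python3 - <<'E'
from h import *
np.set_printoptions(precision=3,suppress=True)
o,f=snap('scene','s7');print(o['clock'],o['tcp_pos'],o['ee_rot'][:,2],o['contact_force'],o['width'],o['moment'])
for i in range(4): q=arm.get_obs();print(q['contact_force'],q['tcp_pos']); 
crop(f['frame'],190,180,330,290,5,'s7c')
E
```

```text
14.4 [537.907 -63.782  71.235] [ 0.999 -0.039 -0.002] [-0.123 -0.125 -2.26 ] 22.67394272574911 [ 0.022  0.052 -0.003]
[-0.157 -0.358 -1.756] [538.098 -63.825  71.559]
[-0.157 -0.358 -1.756] [538.098 -63.825  71.559]
[-0.157 -0.358 -1.756] [538.098 -63.825  71.559]
[-0.157 -0.358 -1.756] [538.098 -63.825  71.559]
```

View pics/s7c.png

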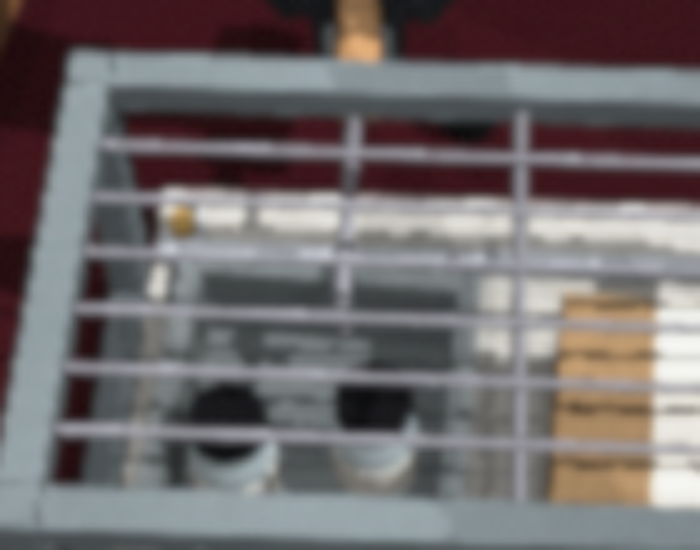

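>>> {"op": "carry_out", "data": {
  "motion": [
    [[0,0,-0.002,0,0,0],[0,0,-0.002,0,0,0],[0,0,-0.002,0,0,0],[0,0,-0.002,0,0,0],[0,0,-0.002,0,0,0],[0,0,-0.002,0,0,0],[0,0,-0.002,0,0,0],[0,0,-0.002,0,0,0],[0,0,-0.002,0,0,0],[0,0,-0.002,0,0,0]]
  ]
}}

```text
clock: 15.7
tcp_pos: [518.3, -63.2, 71.7]
ee_rot: [[-0.0, 0.039, 0.999], [-0.0, 0.999, -0.039], [-1.0, -0.0, -0.0]]
contact_force: [2.7, -0.2, -3.4]
width: 23.2
```

```bash
python3 - <<'E'
from h import *
np.set_printoptions(precision=3,suppress=True)
o,f=snap('scene','s8');print(o['clock'],o['tcp_pos'],o['ee_rot'][:,2],o['contact_force'],o['width'],o['moment'])
q=arm.get_obs();print(q['contact_force'],q['tcp_pos']); 
crop(f['frame'],190,180,330,290,5,'s8c')
E
```

```text
15.7 [518.31  -63.194  71.743] [ 0.999 -0.039 -0.   ] [ 2.664 -0.243 -3.384] 23.188760122786974 [-0.079 -0.463  0.027]
[ 2.347 -1.5   -1.792] [518.076 -63.111  71.703]
```

View pics/s8c.png

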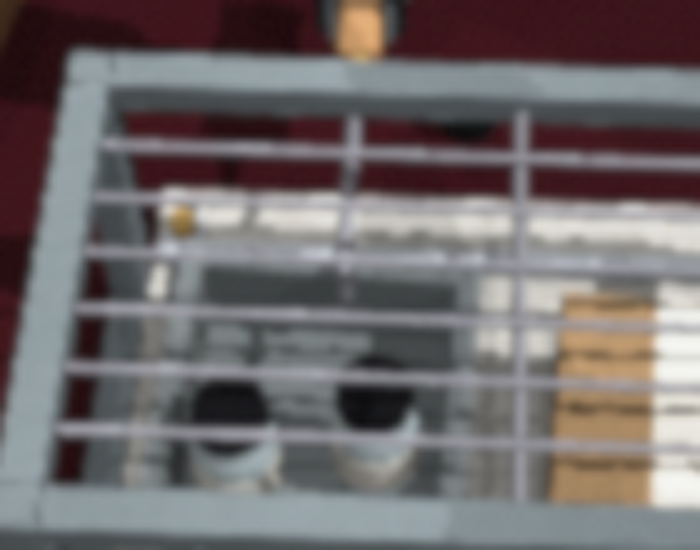

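>>> {"op": "carry_out", "data": {
  "motion": [
    [[0,0,-0.002,0,0,0],[0,0,-0.0025,0,0,0],[0,0,-0.0025,0,0,0],[0,0,-0.0025,0,0,0],[0,0,-0.0025,0,0,0],[0,0,-0.0025,0,0,0],[0,0,-0.0025,0,0,0],[0,0,-0.0025,0,0,0],[0,0,-0.002,0,0,0],[0,0,-0.001,0,0,0]]
  ]
}}

```text
clock: 17.0
tcp_pos: [495.6, -62.2, 71.7]
ee_rot: [[-0.001, 0.039, 0.999], [-0.0, 0.999, -0.039], [-1.0, -0.0, -0.001]]
contact_force: [3.4, -0.1, -3.0]
width: 23.0
```

```bash
python3 - <<'E'
from h import *
np.set_printoptions(precision=3,suppress=True)
o,f=snap('scene','s9');print(o['clock'],o['tcp_pos'],o['ee_rot'][:,2],o['contact_force'],o['width'],o['moment'])
q=arm.get_obs();print(q['contact_force'],q['tcp_pos']); 
crop(f['frame'],190,180,330,290,5,'s9c')
o,f=snap('wrist','w9')
E
```

```text
17.0 [495.573 -62.22   71.674] [ 0.999 -0.039 -0.001] [ 3.392 -0.089 -2.966] 23.019038644449363 [-0.086 -0.63  -0.053]
[ 2.342  0.261 -2.11 ] [495.509 -62.204  71.659]
```

View pics/s9c.png

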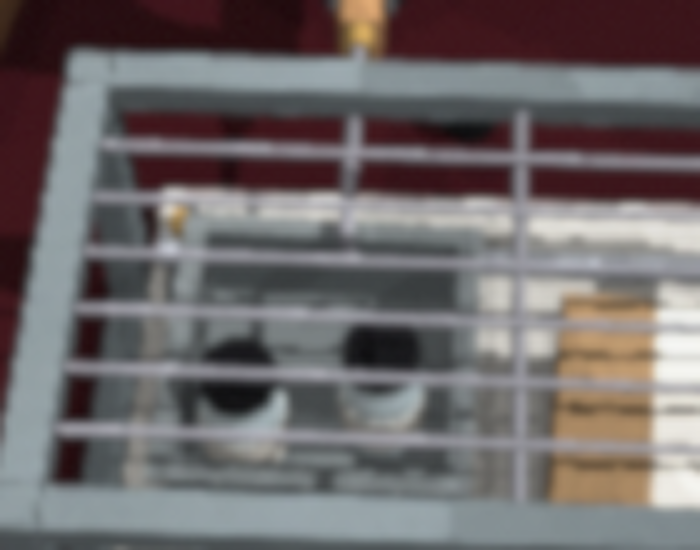

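View pics/w9.png

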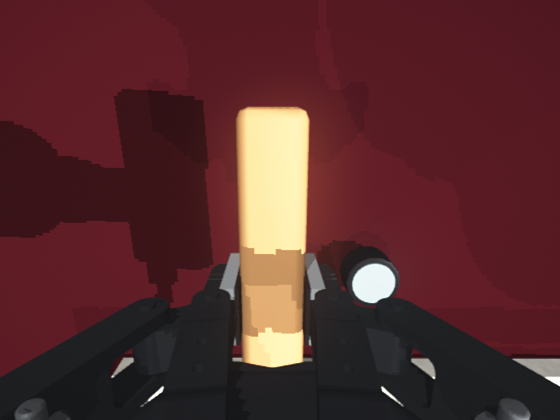

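>>> {"op": "carry_out", "data": {
  "motion": [
    [[0,0,-0.001,0,0,0],[0,0,-0.001,0,0,0],[0,0,-0.001,0,0,0],[0,0,-0.001,0,0,0],[0,0,-0.001,0,0,0],[0,0,-0.001,0,0,0],[0,0,-0.0005,0,0,0],[0,0,-0.0005,0,0,0],[0,0,-0.0005,0,0,0],[0,0,-0.0005,0,0,0]]
  ]
}}

```text
clock: 18.35
tcp_pos: [487.7, -61.9, 71.7]
ee_rot: [[-0.001, 0.039, 0.999], [-0.0, 0.999, -0.039], [-1.0, -0.0, -0.001]]
contact_force: [2.2, -0.7, -2.6]
width: 22.9
```

```bash
cat > look.py <<'E'
from h import *
import sys
np.set_printoptions(precision=3,suppress=True)
n=sys.argv[1]
o,f=snap('scene','s'+n);print(o['clock'],o['tcp_pos'],o['contact_force'],o['width'],o['moment'])
q=arm.get_obs();print(q['contact_force'],q['tcp_pos'])
crop(f['frame'],190,180,330,290,5,'s'+n+'c')
E
python3 look.py 10
```

```text
18.35 [487.676 -61.897  71.684] [ 2.16  -0.749 -2.606] 22.945725306931394 [-0.071 -0.605 -0.045]
[ 2.58  -0.603 -1.997] [487.623 -61.925  71.68 ]
```

>>> {"op": "carry_out", "data": {
  "motion": [
    [[0,0,-0.0002,0,0,0],[0,0,-0.0002,0,0,0],[0,0,-0.0002,0,0,0],[0,0,-0.0002,0,0,0],[0,0,-0.0002,0,0,0],[0,0,-0.0002,0,0,0],[0,0,-0.0002,0,0,0],[0,0,-0.0002,0,0,0],[0,0,-0.0002,0,0,0],[0,0,-0.0002,0,0,0]]
  ]
}}

```text
clock: 19.65
tcp_pos: [485.7, -61.8, 71.7]
ee_rot: [[-0.001, 0.039, 0.999], [-0.0, 0.999, -0.039], [-1.0, -0.0, -0.001]]
contact_force: [2.8, -0.4, -2.7]
width: 23.0
```

```bash
python3 look.py 11
```

```text
19.65 [485.653 -61.802  71.657] [ 2.787 -0.363 -2.694] 23.014439607940794 [-0.041 -0.615 -0.114]
[ 3.101 -0.15  -2.602] [485.622 -61.818  71.63 ]
```

View pics/s11c.png

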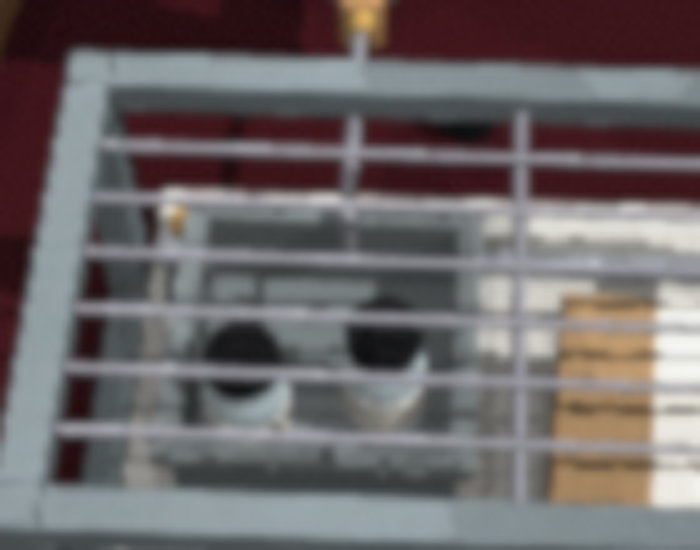

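>>> {"op": "carry_out", "data": {
  "motion": [
    [[0,0,-0.0002,0,0,0],[0,0,-0.0002,0,0,0],[0,0,-0.0002,0,0,0],[0,0,-0.0002,0,0,0],[0,0,-0.0002,0,0,0],[0,0,-0.0002,0,0,0],[0,0,-0.0001,0,0,0],[0,0,-0.0001,0,0,0],[0,0,-0.0001,0,0,0],[0,0,-0.0001,0,0,0]]
  ]
}}

```text
clock: 20.95
tcp_pos: [484.1, -61.8, 71.7]
ee_rot: [[-0.001, 0.039, 0.999], [-0.0, 0.999, -0.039], [-1.0, -0.0, -0.001]]
contact_force: [3.1, 0.6, -4.0]
width: 22.6
```

```bash
python3 look.py 12
```

```text
20.95 [484.063 -61.767  71.652] [ 3.053  0.634 -3.998] 22.55309093693668 [-0.054 -0.569 -0.004]
[ 3.144  0.471 -1.506] [484.077 -61.766  71.678]
```

>>> {"op": "carry_out", "data": {
  "motion": [
    [[0,0,-0.0001,0,0,0],[0,0,-0.0001,0,0,0],[0,0,-0.0001,0,0,0],[0,0,-0.0001,0,0,0],[0,0,-0.0001,0,0,0],[0,0,-0.0001,0,0,0],[0,0,-0.0001,0,0,0],[0,0,-0.0001,0,0,0],[0,0,-0.0001,0,0,0],[0,0,-0.0001,0,0,0]]
  ]
}}

```text
clock: 22.25
tcp_pos: [483.1, -61.7, 71.7]
ee_rot: [[-0.001, 0.039, 0.999], [-0.0, 0.999, -0.039], [-1.0, -0.0, -0.001]]
contact_force: [3.4, -0.5, -2.5]
width: 23.0
```

```bash
python3 look.py 13
```

```text
22.25 [483.082 -61.728  71.677] [ 3.438 -0.456 -2.504] 23.019162612559292 [-0.07  -0.578 -0.042]
[ 2.889 -0.349 -2.299] [483.073 -61.729  71.665]
```

View pics/s13c.png

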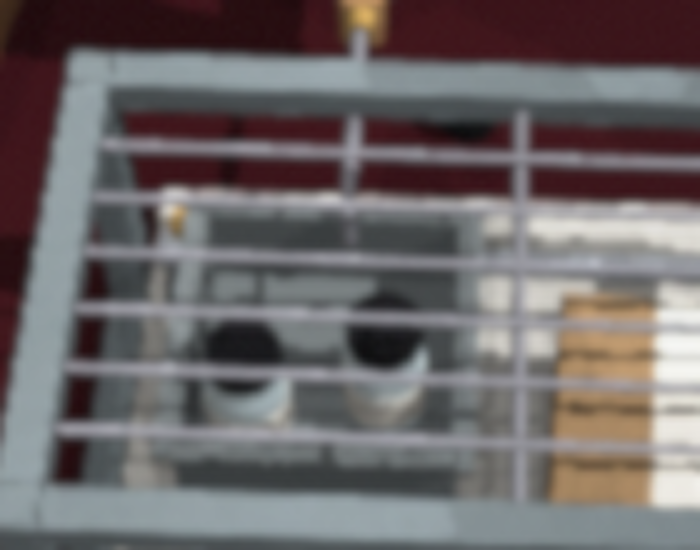

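>>> {"op": "carry_out", "data": {
  "motion": [
    [[0,0,-0.0001,0,0,0],[0,0,-0.0001,0,0,0],[0,0,-0.0001,0,0,0],[0,0,-0.0001,0,0,0],[0,0,-0.0001,0,0,0],[0,0,-0.0001,0,0,0],[0,0,-0.0001,0,0,0],[0,0,-0.0001,0,0,0],[0,0,-0.0001,0,0,0],[0,0,-0.0001,0,0,0]]
  ]
}}

```text
clock: 23.55
tcp_pos: [482.1, -61.7, 71.7]
ee_rot: [[-0.001, 0.039, 0.999], [-0.0, 0.999, -0.039], [-1.0, -0.0, -0.001]]
contact_force: [3.0, -0.1, -1.8]
width: 22.8
```

```bash
python3 look.py 14
```

```text
23.55 [482.085 -61.68   71.668] [ 3.027 -0.081 -1.792] 22.77071383807736 [-0.106 -0.589 -0.047]
[ 2.445 -0.658 -2.522] [482.092 -61.696  71.669]
```

>>> {"op": "carry_out", "data": {
  "motion": [
    [[0,0,-0.0001,0,0,0],[0,0,-0.0001,0,0,0],[0,0,-0.0001,0,0,0],[0,0,-0.0001,0,0,0],[0,0,-0.0001,0,0,0],[0,0,-0.0001,0,0,0],[0,0,-0.0001,0,0,0],[0,0,-0.0001,0,0,0],[0,0,-0.0001,0,0,0],[0,0,-0.0001,0,0,0]]
  ]
}}

```text
clock: 24.85
tcp_pos: [481.2, -61.6, 71.7]
ee_rot: [[-0.001, 0.039, 0.999], [-0.0, 0.999, -0.039], [-1.0, -0.0, -0.001]]
contact_force: [4.7, -0.1, -2.7]
width: 23.1
```

```bash
python3 look.py 15
```

```text
24.85 [481.166 -61.648  71.691] [ 4.725 -0.127 -2.731] 23.06354413289838 [-0.056 -0.859 -0.002]
[ 4.058 -0.552 -2.594] [481.195 -61.659  71.731]
```

>>> {"op": "carry_out", "data": {
  "motion": [
    [[0,0,-0.0001,0,0,0],[0,0,0,0,0,0],[0,0,-0.0001,0,0,0],[0,0,0,0,0,0],[0,0,-0.0001,0,0,0],[0,0,0,0,0,0],[0,0,0,0,0,0],[0,0,0,0,0,0],[0,0,0,0,0,0],[0,0,0,0,0,0]]
  ]
}}

```text
clock: 26.15
tcp_pos: [481.2, -61.7, 71.8]
ee_rot: [[-0.0, 0.039, 0.999], [-0.0, 0.999, -0.039], [-1.0, -0.0, -0.0]]
contact_force: [6.9, -0.2, -3.8]
width: 22.8
```

```bash
python3 look.py 16
```

```text
26.15 [481.162 -61.694  71.783] [ 6.943 -0.229 -3.782] 22.777364961779632 [ 0.004 -1.102  0.02 ]
[ 6.515  0.136 -2.816] [481.151 -61.693  71.764]
```

View pics/s16c.png

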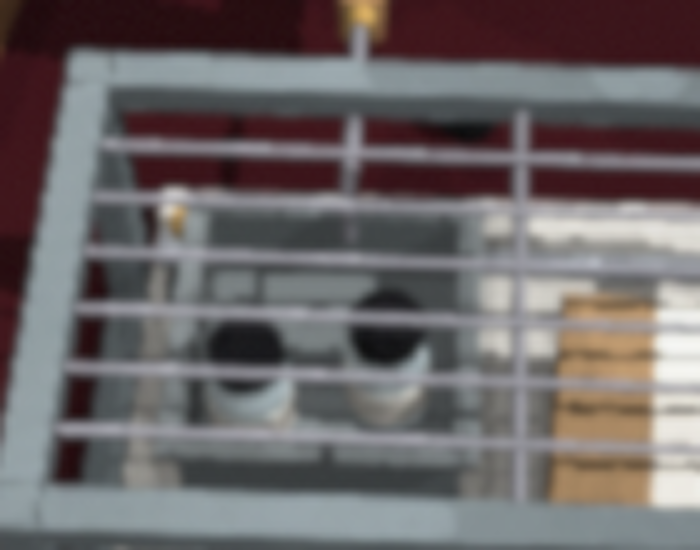

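>>> {"op": "carry_out", "data": {
  "motion": [
    [[0,0,0.001,0,0,0],[0,0,0.002,0,0,0],[0,0,0.003,0,0,0],[0,0,0.003,0,0,0],[0,0,0,0,0,0],[-0.006,0,0,0,0,0],[-0.012,0,0,0,0,0],[-0.012,0,0,0,0,0],[-0.012,0,0,0,0,0],[-0.008,0,0,0,0,0]]
  ]
}}

```text
clock: 27.45
tcp_pos: [490.2, -62.1, 122.9]
ee_rot: [[-0.0, 0.039, 0.999], [-0.0, 0.999, -0.039], [-1.0, -0.0, 0.0]]
contact_force: [0.2, -0.1, -1.5]
width: 22.5
```

```bash
python3 look.py 17
```

```text
27.45 [490.194 -62.141 122.928] [ 0.212 -0.063 -1.505] 22.549218104791464 [-0.011  0.039  0.002]
[-0.456 -0.07  -0.362] [490.53  -62.289 123.683]
```

View pics/s17c.png

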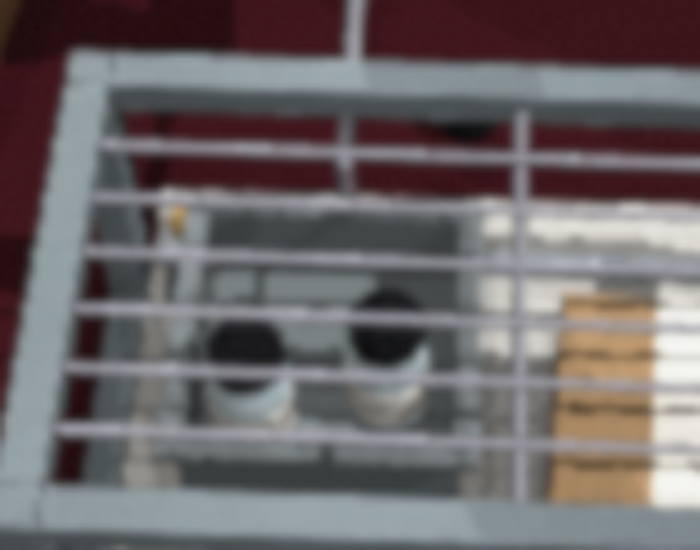

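>>> {"op": "carry_out", "data": {
  "motion": [
    [[0,0,-0.015,0,0,0],[0,0,-0.025,0,0,0],[0,0,-0.025,0,0,0],[0,0,-0.01,0,0,0],[-0.02,0,0,0,0,0],[-0.025,0.01,0,0,0,0],[-0.03,0.02,0,0,0,0],[-0.03,0.025,0,0,0,0],[-0.025,0.025,0,0,0,0],[-0.015,0.025,0,0,0,0]]
  ]
}}

```text
clock: 28.75
tcp_pos: [420.5, 46.6, 269.7]
ee_rot: [[0.002, 0.039, 0.999], [-0.001, 0.999, -0.039], [-1.0, -0.0, 0.002]]
contact_force: [0.6, 0.3, -2.0]
width: 23.0
```

>>> {"op": "carry_out", "data": {
  "motion": [
    [[0,0.02,0.01,0,0,0],[0,0.02,0.015,0,0,0],[0,0.01,0.018,0,0,0],[0,0.01,0.018,0,0,0],[0,0.01,0.018,0,0,0],[0,0.01,0.01,0,0,0],[0,0,0,0,0,0],[0,0,0,0,0,0],[0,0,0,0,0,0],[0,0,0,0,0,0]]
  ]
}}

```text
clock: 30.0
tcp_pos: [510.9, 122.1, 266.9]
ee_rot: [[-0.001, 0.039, 0.999], [-0.0, 0.999, -0.039], [-1.0, -0.0, -0.001]]
contact_force: [-0.4, 0.2, -2.2]
width: 22.9
```

```bash
python3 - <<'E'
from h import *
np.set_printoptions(precision=3,suppress=True)
o,f=snap('wrist','w18');print(o['clock'],o['tcp_pos'],o['ee_rot'][:,2],o['contact_force'])
E
```

```text
30.0 [510.92  122.128 266.861] [ 0.999 -0.039 -0.001] [-0.408  0.2   -2.203]
```

View pics/w18.png

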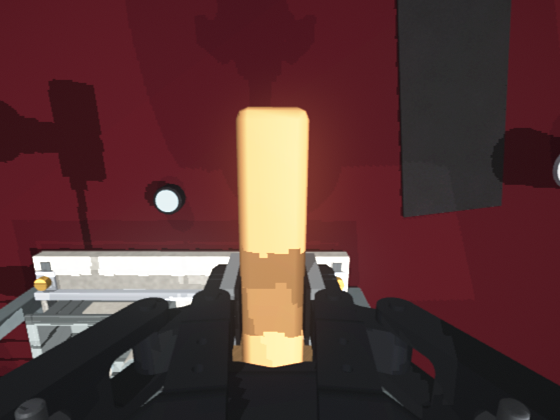

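```bash
python3 - <<'E'
from h import *
o,f=pickle.load(open('w18.pkl','rb'))
crop(f['frame'],0,235,230,385,3.4,'w18c')
E
```

```text
(no output)
```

View pics/w18c.png

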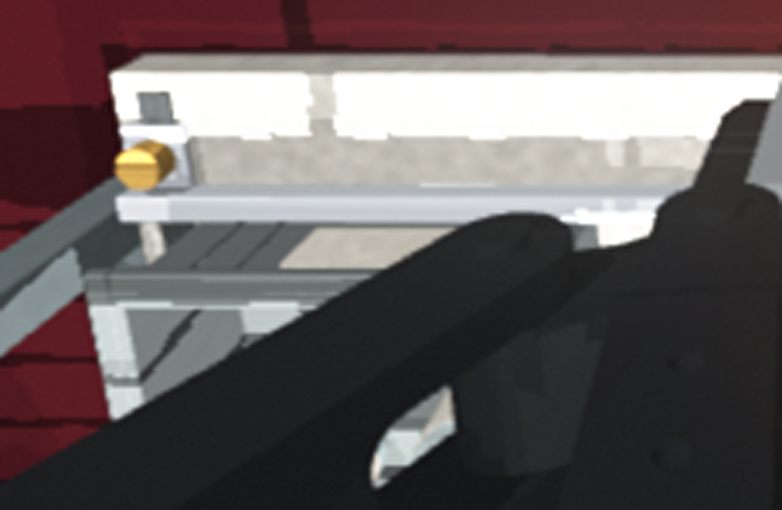

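```bash
python3 - <<'E'
from h import *
np.set_printoptions(precision=1,suppress=True)
o,f=pickle.load(open('w18.pkl','rb'));C=cam(f,o)
k=lambda x,y:(x/3.4-.35,y/3.4+235-.35)
g=cv2.cvtColor(f['frame'],cv2.COLOR_BGR2GRAY).astype(float)
def line(lo,hi,cols,sgn):
    r=[]
    for c in cols:
        col=cv2.GaussianBlur(g[:, c-1:c+2].mean(1)[:,None],(1,3),0)[:,0]
        d=np.diff(col)[lo:hi]*sgn;i=int(d.argmax())
        if 0<i<len(d)-1:
            a,b,e=d[i-1],d[i],d[i+1];i=i+.5*(a-e)/(a-2*b+e+1e-9)
        r.append((c,lo+i+.5,d.max()))
    return r
def fit(n,r,z):
    X=np.array([onz(C,(c,v),z)[:2] for c,v,_ in r]);p=np.polyfit(X[:,1],X[:,0],1)
    print(n,[round(v,1) for _,v,_ in r],'yaw',-np.degrees(np.arctan(p[0])).round(2),'x at -76',np.polyval(p,-76))
fit('deck front top',line(252,262,range(45,200,10),1),20)
fit('bar inner top',line(297,303,range(50,125,5),-1),33)
fit('rim outer lower/top',line(310,327,range(30,100,5),1),80)
for c in (50,60,80,100): print(c,g[286:330,c].astype(int))
E
```

```text
deck front top [np.float64(255.7), np.float64(255.7), np.float64(255.7), np.float64(255.7), np.float64(255.7), np.float64(256.4), np.float64(255.8), np.float64(255.8), np.float64(255.8), np.float64(255.8), np.float64(255.8), np.float64(255.7), np.float64(255.6), np.float64(255.7), np.float64(255.8), np.float64(255.7)] yaw -2.14 x at -76 595.8120120755422
bar inner top [np.float64(299.8), np.float64(299.7), np.float64(299.8), np.float64(299.8), np.float64(299.6), np.float64(299.8), np.float64(299.8), np.float64(299.7), np.float64(299.8), np.float64(299.4), np.float64(299.4), np.float64(299.5), np.float64(299.5), np.float64(299.5), np.float64(299.5)] yaw -1.87 x at -76 648.1330462177808
rim outer lower/top [np.float64(324.3), np.float64(323.3), np.float64(323.0), np.float64(322.9), np.float64(323.1), np.float64(323.3), np.float64(323.3), np.float64(323.4), np.float64(323.6), np.float64(323.1), np.float64(323.2), np.float64(323.2), np.float64(323.3), np.float64(315.6)] yaw 1.0 x at -76 648.3582778394307
50 [188 201 175 166 124 134 186 224 211 204 200 200 202 192 123  67  64  65
  65  65  70  89  92  94  94  93  94  92  93 110 131 114 110 110 110 111
 117 143 185 187 132 126 127 129]
60 [175 175 173 170 175 175 188 223 212 204 201 200 202 194 132  95  94  94
  94  95  94  94  92  84  84  99  95  93  91 111 137 132 112 111 110 113
 118 133 148 179 133 129 129 128]
80 [190 195 195 181 177 177 187 215 216 209 202 201 203 195 135  95  87  80
  85  95  96  95  95  95  95  95  94  93  93 110 137 133 114 111 114 126
 117 157 217 212 199 197 198 199]
100 [191 190 188 181 178 179 189 215 217 211 205 202 205 197 139 115 171 190
 189 189 186 188 190 188 190 190 190 177 101 110 144 125 114 113 102  60
  35  33  33  33  33  33  33  34]
```

```bash
python3 - <<'E'
from h import *
from plan import *
o=arm.get_obs();P=(np.array(o['tcp_pos']),np.array(o['ee_rot']))
w=lin((510.9,122.1,266.9,-2.2),(361.7,322.2,260,7.07),10)+lin((361.7,322.2,260,7.07),(361.7,322.2,35,7.07),8);w+=[w[-1]]*2
r,P=rows(P,w,3,3);show(r);print(P);sav(P)
E
```

```text
[[0.001,0.019,-0.016,-0.017,-0.001,0],[0,0.02,-0.015,-0.016,0,0],[0.001,0.02,-0.015,-0.016,0,0],[0.001,0.02,-0.015,-0.016,0,0],[0,0.02,-0.014,-0.016,0,0],[0.001,0.021,-0.014,-0.017,0,0],[0.001,0.021,-0.014,-0.016,0,0],[0,0.021,-0.013,-0.016,0,0],[0.001,0.021,-0.013,-0.016,0,0],[0.001,0.022,-0.013,-0.016,0,0]]
[[0.028,0,0,0,0,0],[0.028,0,0,0,0,0],[0.028,0,0,0,0,0],[0.028,0,0,0,0,0],[0.028,0,0,0,0,0],[0.029,0,0,0,0,0],[0.028,0,0,0,0,0],[0.028,0,0,0,0,0],[0,0,0,0,0,0],[0,0,0,0,0,0]]
(array([361.83203538, 322.34753258,  34.75167701]), array([[ 1.81514564e-04, -1.22734864e-01,  9.92439479e-01],
       [-9.57953799e-05,  9.92439489e-01,  1.22734883e-01],
       [-9.99999979e-01, -1.17349286e-04,  1.68384788e-04]]))
```

>>> {"op": "carry_out", "data": {
  "motion": [
    [[0.001,0.019,-0.016,-0.017,-0.001,0],[0,0.02,-0.015,-0.016,0,0],[0.001,0.02,-0.015,-0.016,0,0],[0.001,0.02,-0.015,-0.016,0,0],[0,0.02,-0.014,-0.016,0,0],[0.001,0.021,-0.014,-0.017,0,0],[0.001,0.021,-0.014,-0.016,0,0],[0,0.021,-0.013,-0.016,0,0],[0.001,0.021,-0.013,-0.016,0,0],[0.001,0.022,-0.013,-0.016,0,0]]
  ]
}}

```text
clock: 31.3
tcp_pos: [361.4, 323.0, 259.8]
ee_rot: [[0.0, -0.123, 0.992], [0.0, 0.992, 0.123], [-1.0, 0.0, 0.0]]
contact_force: [0.5, 0.4, -1.7]
width: 23.1
```

>>> {"op": "carry_out", "data": {
  "motion": [
    [[0.028,0,0,0,0,0],[0.028,0,0,0,0,0],[0.028,0,0,0,0,0],[0.028,0,0,0,0,0],[0.028,0,0,0,0,0],[0.028,0,0,0,0,0],[0.028,0,0,0,0,0],[0.022,0,0,0,0,0],[0,0,0,0,0,0],[0,0,0,0,0,0]]
  ]
}}

```text
clock: 32.55
tcp_pos: [362.4, 322.7, 42.7]
ee_rot: [[0.001, -0.123, 0.992], [0.0, 0.992, 0.123], [-1.0, 0.0, 0.001]]
contact_force: [0.4, -0.6, -1.2]
width: 23.0
```

```bash
python3 - <<'E'
from h import *
np.set_printoptions(precision=3,suppress=True)
o,f=snap('top','t19');print(o['clock'],o['tcp_pos'],o['ee_rot'],o['contact_force'])
E
```

```text
32.55 [362.387 322.681  42.72 ] [[ 0.001 -0.123  0.992]
 [ 0.     0.992  0.123]
 [-1.     0.     0.001]] [ 0.37  -0.57  -1.161]
```

>>> {"op": "carry_out", "data": {
  "motion": [
    [[0.008,0,0,0,0,0],[0.008,0,0,0,0,0],[0.006,0,0,0,0,0],[0.003,0,0,0,0,0],[0.001,0,0,0,0,0],[0.001,0,0,0,0,0],[0.001,0,0,0,0,0],[0.001,0,0,0,0,0],[0,0,0,0,0,0],[0,0,0,0,0,0]]
  ]
}}

```text
clock: 33.85
tcp_pos: [361.9, 322.5, 12.7]
ee_rot: [[-0.0, -0.123, 0.992], [-0.0, 0.992, 0.123], [-1.0, -0.0, -0.0]]
contact_force: [-0.3, -0.8, -1.7]
width: 22.9
```

>>> {"op": "carry_out", "data": {
  "motion": [
    [[0.0002,0,0,0,0,0],[0.0002,0,0,0,0,0],[0.0002,0,0,0,0,0],[0.0001,0,0,0,0,0],[0.0001,0,0,0,0,0],[0,0,0,0,0,0],[0,0,0,0,0,0],[0,0,0,0,0,0],[0,0,0,0,0,0],[0,0,0,0,0,0]]
  ]
}}

```text
clock: 35.1
tcp_pos: [361.9, 322.5, 12.2]
ee_rot: [[0.0, -0.123, 0.992], [-0.0, 0.992, 0.123], [-1.0, -0.0, 0.0]]
contact_force: [-2.5, -1.3, 6.3]
width: 23.0
```

>>> {"op": "carry_out", "data": {
  "motion": [
    [[0,0,0,0,0,0],[0,0,0,0,0,0],[0,0,0,0,0,0],[0,0,0,0,0,0],[0,0,0,0,0,0],[0,0,0,0,0,0],[0,0,0,0,0,0],[0,0,0,0,0,0],[0,0,0,0,0,0],[0,0,0,0,0,0]]
  ],
  "hand": 0
}}

```text
clock: 36.35
tcp_pos: [361.9, 322.5, 11.8]
ee_rot: [[-0.0, -0.123, 0.992], [-0.0, 0.992, 0.123], [-1.0, -0.0, -0.0]]
contact_force: [-0.3, -0.3, 0.4]
width: 85.4
```

>>> {"op": "carry_out", "data": {
  "motion": [
    [[-0.01,0,0,0,0,0],[-0.02,0,0,0,0,0],[-0.03,0,0,0,0,0],[-0.03,0,0,0,0,0],[-0.03,0,0,0,0,0],[-0.03,0,0,0,0,0],[-0.03,0,0,0,0,0],[-0.03,0,0,0,0,0],[0,0,0,0,0,0],[0,0,0,0,0,0]]
  ]
}}

```text
clock: 37.6
tcp_pos: [361.8, 322.5, 221.6]
ee_rot: [[-0.0, -0.123, 0.992], [-0.0, 0.992, 0.123], [-1.0, -0.0, -0.0]]
contact_force: [-0.4, 0.1, -1.4]
width: 85.5
```

```bash
python3 - <<'E'
from h import *
from plan import *
np.set_printoptions(precision=3,suppress=True)
o,f=snap('wrist','w20');print(o['clock'],o['tcp_pos'],o['ee_rot'],o['contact_force'],o['width'])
P=(np.array(o['tcp_pos']),np.array(o['ee_rot']))
p=P[0]
w=lin((*p,7.07,0),(500,-85,265,-2.2,22),16);w+=[w[-1]]*4
r,P=rows(P,w,3,3);show(r)
E
```

```text
37.6 [361.759 322.457 221.6  ] [[-0.    -0.123  0.992]
 [-0.     0.992  0.123]
 [-1.    -0.    -0.   ]] [-0.423  0.085 -1.443] 85.49065145778442
[[-0.003,-0.026,0.005,0.01,-0.024,0],[-0.002,-0.027,0.006,0.01,-0.024,0],[-0.003,-0.026,0.006,0.01,-0.024,-0.001],[-0.002,-0.026,0.007,0.01,-0.024,-0.001],[-0.002,-0.026,0.006,0.01,-0.024,-0.001],[-0.002,-0.026,0.007,0.01,-0.024,-0.001],[-0.002,-0.026,0.008,0.01,-0.024,-0.002],[-0.001,-0.026,0.007,0.01,-0.024,-0.002],[-0.001,-0.026,0.008,0.01,-0.024,-0.002],[-0.001,-0.026,0.009,0.01,-0.024,-0.002]]
[[-0.001,-0.025,0.008,0.01,-0.024,-0.003],[0,-0.026,0.009,0.01,-0.024,-0.002],[-0.001,-0.025,0.009,0.009,-0.024,-0.003],[0.001,-0.026,0.009,0.01,-0.024,-0.004],[0,-0.025,0.009,0.009,-0.024,-0.003],[0.001,-0.025,0.01,0.01,-0.024,-0.004],[0,0,0,0,0,0],[0,0,0,0,0,0],[0,0,0,0,0,0],[0,0,0,0,0,0]]
```

View pics/w20.png

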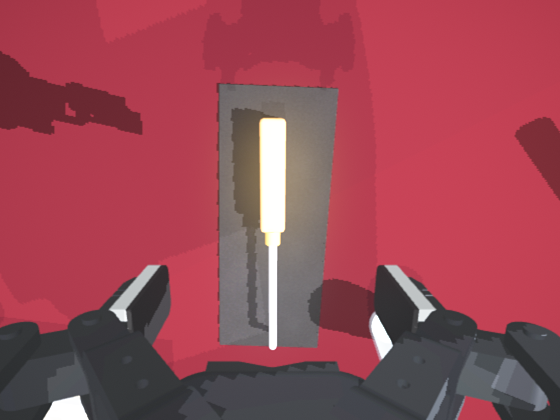

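>>> {"op": "carry_out", "data": {
  "motion": [
    [[-0.003,-0.026,0.005,0.01,-0.024,0],[-0.002,-0.027,0.006,0.01,-0.024,0],[-0.003,-0.026,0.006,0.01,-0.024,-0.001],[-0.002,-0.026,0.007,0.01,-0.024,-0.001],[-0.002,-0.026,0.006,0.01,-0.024,-0.001],[-0.002,-0.026,0.007,0.01,-0.024,-0.001],[-0.002,-0.026,0.008,0.01,-0.024,-0.002],[-0.001,-0.026,0.007,0.01,-0.024,-0.002],[-0.001,-0.026,0.008,0.01,-0.024,-0.002],[-0.001,-0.026,0.009,0.01,-0.024,-0.002]]
  ]
}}

```text
clock: 38.9
tcp_pos: [448.6, 66.6, 247.7]
ee_rot: [[0.237, -0.022, 0.971], [0.006, 1.0, 0.021], [-0.972, 0.0, 0.237]]
contact_force: [-0.1, 0.1, 0.9]
width: 85.7
```

>>> {"op": "carry_out", "data": {
  "motion": [
    [[-0.001,-0.025,0.008,0.01,-0.024,-0.003],[0,-0.026,0.009,0.01,-0.024,-0.002],[-0.001,-0.025,0.009,0.009,-0.024,-0.003],[0.001,-0.026,0.009,0.01,-0.024,-0.004],[0,-0.025,0.009,0.009,-0.024,-0.003],[0.001,-0.025,0.01,0.01,-0.024,-0.004],[0,0,0,0,0,0],[0,0,0,0,0,0],[0,0,0,0,0,0],[0,0,0,0,0,0]]
  ]
}}

```text
clock: 40.15
tcp_pos: [500.0, -84.2, 264.9]
ee_rot: [[0.374, 0.038, 0.927], [-0.014, 0.999, -0.035], [-0.927, -0.0, 0.374]]
contact_force: [0.3, 0.2, -0.7]
width: 85.3
```

```bash
python3 - <<'E'
from h import *
np.set_printoptions(precision=3,suppress=True)
o,f=snap('wrist','w21');print(o['clock'],o['tcp_pos'],o['ee_rot'],o['contact_force'])
E
```

```text
40.15 [499.991 -84.243 264.927] [[ 0.374  0.038  0.927]
 [-0.014  0.999 -0.035]
 [-0.927 -0.     0.374]] [ 0.322  0.241 -0.68 ]
```

View pics/w21.png

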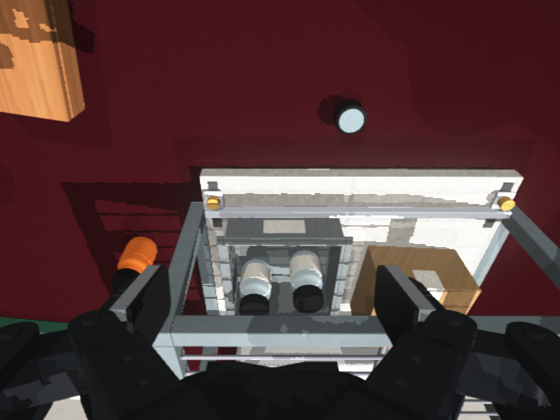

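```bash
python3 - <<'E'
from h import *
np.set_printoptions(precision=2,suppress=True)
o,f=pickle.load(open('w21.pkl','rb'));C=cam(f,o)
crop(f['frame'],195,180,370,265,4.4,'w21c')
g=cv2.cvtColor(f['frame'],cv2.COLOR_BGR2GRAY).astype(float)
for c in (230,240,250,310,320,330): print(c,g[204:250,c].astype(int))
E
```

```text
230 [152 149 144 165 167 165 167 172 174 167 162 162 165 160  98  91  91  92
  92  92  92  91  91  91  91  91  91  91  90  91  91  91  94 103 112  93
  90  94 111 106 121 146  90  83  84  83]
240 [151 150 141 164 167 166 167 172 176 169 163 163 158 132  94  87  89  93
  93  95  92  87  83  87  87  88  91  93  92  91  91  92  93 102 113  93
  90  90  94 106 130 178 157 153 143 143]
250 [150 150 157 166 168 167 168 172 178 170 164 163 163 145  97  93  93  93
  92  93  93  93  92  92  92  93  92  93  92  92  91  92  94 100 110 101
  91  90  95 106 131 169  84  73  72  72]
310 [150 147 137 169 170 168 172 178 196 175 167 164 166 157  97  94  96  95
  96  94  96  95  95  94  94  94  95  95  94  95  94  94  94 102 120  95
  92  94 101 104 132 171  87  73  74  74]
320 [158 154 139 171 171 168 172 177 196 176 168 166 166 158  98  95  97  97
  97  96  97  96  95  96  95  96  95  96  95  95  91  95  93 103 121  97
  93  95  99  97 132 172 102  93  90  76]
330 [156 156 160 172 170 169 173 178 196 175 168 203 255 254 123  93  97  98
  98  97  98  97  97  96  96  97  98  96  94  90  92  92  90 104 124 112
  95  93  94  98 114 111  93  70  66  65]
```

View pics/w21c.png

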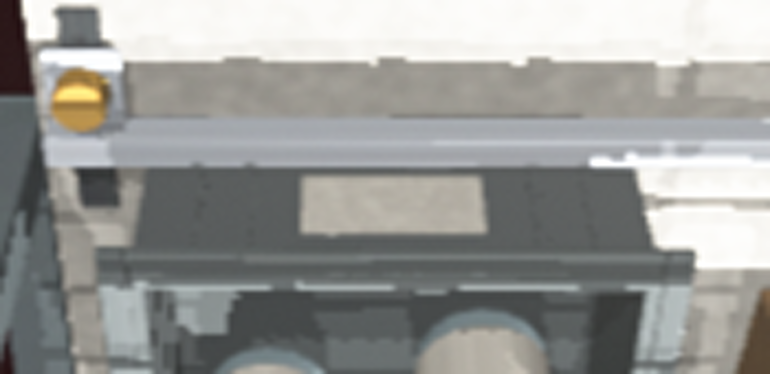

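```bash
python3 - <<'E'
from h import *
o=arm.get_obs();print(o['clock'],np.abs(o['joint_velocities']).max())
print(order.hand_in())
E
```

```text
40.2 0.2967105903107057
the job is handed in; nothing more can be done
None
```

I hooked the tray's front rim, drew the tray forward to the stop bar, unhooked it and laid the hook back on the mat where it had been. I handed the job in at 40.2 s with the gripper open and clear of everything.

- **Pull:** The tray slid at about 2.5–3 N. When it stopped against the bar, the measured force rose to a last reading of about 6.9 N while the gripper no longer moved. That is below both the 8 N tipping figure and the 20 N rim limit.
- **Flush:** In the last wrist picture the front wall meets the bar with no deck showing between them, from one end to the other. The bar edge, rim line and label all run parallel. A small gap low down behind the 13 mm bar would not show in that view, so there I rely on the force rise and the hard stop.
- **Disagreeing check:** One automatic fit of the rim line, in an earlier picture, gave a yaw of +1.0° against about −2° for the bar. Two of its end points were mis-detected. The pixel rows between them, and the last picture, agree with the bar.
- **Jars and the rest:** Both jars are standing. The hook lies fully on the mat, and I saw no sign that anything else had moved. I did not re-measure the beaker, dishes or slide box at the end.

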